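Load the snack tins into the steriliser row and start it

ROBOT

A 6-joint arm with a two-finger parallel gripper is mounted at the origin on the work surface. World frame = base frame: x ahead of the robot, y to its left, z up, the work surface at z = 0. Lengths are in m, angles in rad, forces in N, time in s.
With the tool pointing down it reaches from about 0.275 to 0.775 m from the base axis. Payload 14.6 kg.
Tool frame: the origin (TCP) lies on the centre line of the jaws, within the pads' length; the fingertips stand 19 mm ahead of it and the grasp point (between the pads) is the TCP; z points along the fingers, y is the direction in which the jaws open and shut (so a half turn about z gives the same grasp; the last joint's range is limited). The gripper opens to 85 mm and grips with 20 to 120 N. Pads are 22 mm wide; open, the fingers measure 114 mm over their backs; the gripper's body (76 mm by 85 mm) begins 54 mm behind the grasp point. The pads swing forward as they close: fully open they stand 13 mm farther back than shut.
Start: joints at [-1.413, 0.263, -0.048, 1.259, 0, 1.415], TCP at [0.162, -0.5, 0.25] pointing down, gripper open.
Joint ranges: [-2.65, 2.65], [-0.89, 1.7], [-1.18, 1.37], [-2.13, 2.11], [-1.35, 1.29], [-3.14, 3.14]. Speed limits (rad/s): [1.89, 1.89, 2.57, 2.79, 3.14, 3.14].

INTERFACE

Orientations are given as a rotation vector (axis times angle).
In Python, from workcell import manip, vision gives the robot as it stands.
- The arm moves only by the shell command python3 -m inch 'ROWS'. ROWS is JSON, a list of rows, each an object of numbers: "hand": the finger opening in mm, from 0 to 85.4; "tx", "ty", "tz": the shift along the world's x, y, z in mm; "turn": the turn about the world's z in degrees. A call has exactly 5 rows; each row is the pose to reach, as a shift and turn from the pose commanded when the call began; what a row does not reach only later rows make up. A row lasts 1/8 s, in which the tool goes at most 62.5 mm and 10.7 degrees, less where a joint would pass 70% of its speed; a pose out of reach is approached as far as the arm can. A call with a gripper value outside its range is refused whole. The fingers move at their own pace and stop on an object; the grip force is fixed at half the most. Time passes only in rows, so rows that repeat a pose let the fingers close, or fill a call up. It gives the time, the measured TCP pose, the force and the opening at its end, in the units of the state.
- manip.state(): the state, without advancing time (a new reading comes with each control period).
- vision.grab_frame(name): name is "scene" or "side" or "wrist"; returns (picture, depth): 480x640x3 uint8, red, green, blue; 480x640 float32, m along the optical axis (not along the pixel's ray), 0 where there is no reading.
- vision.camera_model(name): a dict with "fovy" (degrees; the focal length in pixels is half the picture's height over the tangent of half this angle, whatever the lens; pixels are square), "cx", "cy" (the principal point, pixels), "pose" (4x4, takes a point from camera to world coordinates). Camera axes: x right, y up, looking along -z (the intrinsics and any distortion apply to the point x, -y, -z); pixel columns grow to the right and rows downward; lengths in m; the calibration is good to about 2 mm. The wrist camera is an equidistant fisheye: a pixel r from the principal point sees the ray r / f radians off the axis. A picture is of the moment at which its call begins: read the wrist's pose just before it. camera_model takes no time and is no camera call; for the wrist camera it gives the pose at the moment of the call.
- manip.finish_job(): hands the job in, once; it reports no verdict.
Trained networks look in the newest picture that a camera, given by its name, has taken for a name from the list of things; names that differ only in an ending like _2 or _b are one class to them, and where a whole thing is asked for, a point or a joint stands for the part that bears it (a point fixed in the world has none). Each returns a list of dicts, best first, with "confidence" (0 to 1); they miss things now and then, are a little off and sometimes report something else, mostly with a low value. They report only what shows in the picture. A call takes as long as a camera call. They do not tell look-alikes from the thing itself.
- vision.outline_of(camera, query): "mask" (480x640 bool, what is visible of it) and "centre" ([column, row] in pixels, amid what is visible of it).
The state is a dict: "time": time; "joint_positions": joint angles; "qvel": joint speeds; "joint_efforts": joint torques, N m; "eef_pos": TCP position; "tcp_rot": TCP orientation; "force": force on the tool from outside, world axes, zero at the start; "ft_torque": the same for the moment, N m; "opening": finger opening in m.
Only numpy, scipy, OpenCV 4.12 (cv2) and the standard library are available. Lean on these libraries where they do the work, as an engineer would, in place of code of your own. Each camera call takes 0.05 s, during which the arm holds its last target. There are 200 camera calls.

TASK

Stand all the washed metal snack tins, grips up, in the steriliser's bay, pushing each down into the row among the plastic snack pots so that they make room and nothing is toppled, and set the heat lever straight up at the middle mark. Only then slide the child lock aside, press the start button it covers fully in, and slide the lock back over the button. Leave the other things on the worktop where they are.

Things in the scene. Friction and masses are not known exactly. Their poses are not given: they have to be found in the camera images.
- dryer: White fixed steriliser-dryer. Origin on the worktop under the centre of its open-topped bay; z up, y along the row. Bay inside: x -56..56, y -107..107 mm, floor 50 mm above the worktop; 10 mm walls, tops above the worktop: ends (+-y) 85, near (-x) 70, far (+x) 80 mm. Control tower right (-y) of it: x -95..95, y -288..-117, top 80 mm up; lock and button at y -150, heat lever at y -240.
- pot0: Grey plastic snack pot in the bay's row, loose (about 0.16 kg): 102 (dryer x) by 34 (dryer y, thickness) by 46 mm high; its top 8 mm taper to 26 mm thick (y). Origin: centre of its underside; z up. The three pots stand with gaps of 22 to 33.6 mm between them and to the end walls, each narrower than a tin; they slide when pushed.
- pot1: Grey plastic snack pot in the bay's row, loose (about 0.16 kg): 102 (dryer x) by 34 (dryer y, thickness) by 46 mm high; its top 8 mm taper to 26 mm thick (y). Origin: centre of its underside; z up. The three pots stand with gaps of 22 to 33.6 mm between them and to the end walls, each narrower than a tin; they slide when pushed.
- pot2: Grey plastic snack pot in the bay's row, loose (about 0.16 kg): 102 (dryer x) by 34 (dryer y, thickness) by 46 mm high; its top 8 mm taper to 26 mm thick (y). Origin: centre of its underside; z up. The three pots stand with gaps of 22 to 33.6 mm between them and to the end walls, each narrower than a tin; they slide when pushed.
- tin0: Metal snack tin, loose, about 0.2 kg, standing on the worktop right of the dryer; may be absent (2 or 3 are there). Origin: centre of underside; z up. Body 98 (x) by 34 mm (y), 42 mm high; lowest 12 mm taper to 26 mm thick (y) at the foot. Fixed on its top centre a grey block to grip: 36 (x) by 22 (y) mm, from 42 to 72 mm up. In the bay its x lies along the dryer's x, either way round.
- tin1: Metal snack tin, loose, about 0.2 kg, standing on the worktop right of the dryer; may be absent (2 or 3 are there). Origin: centre of underside; z up. Body 98 (x) by 34 mm (y), 42 mm high; lowest 12 mm taper to 26 mm thick (y) at the foot. Fixed on its top centre a grey block to grip: 36 (x) by 22 (y) mm, from 42 to 72 mm up. In the bay its x lies along the dryer's x, either way round.
- tin2: Metal snack tin, loose, about 0.2 kg, standing on the worktop right of the dryer; may be absent (2 or 3 are there). Origin: centre of underside; z up. Body 98 (x) by 34 mm (y), 42 mm high; lowest 12 mm taper to 26 mm thick (y) at the foot. Fixed on its top centre a grey block to grip: 36 (x) by 22 (y) mm, from 42 to 72 mm up. In the bay its x lies along the dryer's x, either way round.
- heat (a joint): Heat lever, a hinge along the dryer's y: 0 leans 0.6 rad towards the dryer's -x, 0.6 is straight up at the middle (longest) mark, 1.2 leans 0.6 rad to +x. Stays where it is left (about 0.06 N m friction).
- heat_tip (a point): Centre of the 26 mm ball on the lever's end, 85 mm from the hinge. The hinge axis is at dryer x -5, y -240, 102 mm above the worktop; the lever is a 10 mm rod on a block 70 (x) by 50 (y) mm, 25 high.
- lock (a joint): Child-lock tab, slides along the dryer's +x: 0 fully over the button, 0.055 m fully aside; stays where left, about 1.5 N friction.
- lock_fin (a point): Centre of the top of the tab's upright fin (dryer x -31 at lock 0, y -150, 139 mm above the worktop), which is 10 mm thick (dryer x), 36 mm wide (y) and 26 mm tall; it stands on a plate 46 (x) by 56 (y) mm, 5 thick, whose top is 26 mm below this point and whose centre is 14 mm to the dryer's -x of it; plate 4 mm above the button.
- start (a joint): Start button, springs back: 0 is out, 0.008 m fully in (5 N).
- start_top (a point): Centre of the top of the round grey start button, 36 mm across, at dryer x -45, y -150, pressed straight down; when out it stands 104 mm above the worktop.
- stapler: Bystander: green stapler, 150 by 36 by 52 mm; origin under its centre.
- hoop: Bystander: wooden embroidery hoop lying flat, 140 mm across, 12 high; origin centre of underside.
- dish: Bystander: clear glass dish, 110 mm across, 45 high; origin centre of underside.
- punch: Bystander: white plastic hole punch, 100 by 85 by 60 mm; origin centre of underside.
Not all that is in view belongs to the job. What is shaped like the pot2 but blue, brown or pink is not meant.

How it is judged:
On the way, in this order (a step that is already met when the one before it is completed fails the run):
1. every tin stands on the bay floor in the row, let go, and the lever is at the middle mark (z of tin0 in the frame of dryer between 0.042 and 0.058 m and y of tin0 in the frame of dryer between -0.1 and 0.1 m and x of tin0 in the frame of dryer between -0.03 and 0.03 m and angle between each of tin0, tin1, tin2's own z axis and vertical below 0.15 rad and linear speed of each of tin0, tin1, tin2 below 0.03 m/s and contact force between the fingers and tin0 below 0.1 N and z of tin1 in the frame of dryer between 0.042 and 0.058 m and y of tin1 in the frame of dryer between -0.1 and 0.1 m and x of tin1 in the frame of dryer between -0.03 and 0.03 m and contact force between the fingers and tin1 below 0.1 N and z of tin2 in the frame of dryer between 0.042 and 0.058 m and y of tin2 in the frame of dryer between -0.1 and 0.1 m and x of tin2 in the frame of dryer between -0.03 and 0.03 m and contact force between the fingers and tin2 below 0.1 N and value of joint heat between 0.48 and 0.72 rad), for 0.2 s.
2. the child lock is slid aside (45 mm or more) (value of joint lock above 0.045 m), for 0.1 s.
3. the start button is pressed in (6 mm or more) (value of joint start above 0.006 m), for 0.05 s.
4. the child lock is back over the button (within 10 mm of home) (value of joint lock below 0.01 m), for 0.2 s.
At the end, for the whole second after the job is handed in: All tins (let go, at rest) and the three pots stand on the bay floor (8 mm), within 0.15 rad of upright; the lever is within 0.12 rad of straight up; the child lock is within 10 mm of fully over the button; the button is out (all of step 1 and z of pot0 in the frame of dryer between 0.042 and 0.058 m and y of pot0 in the frame of dryer between -0.1 and 0.1 m and x of pot0 in the frame of dryer between -0.03 and 0.03 m and angle between each of pot0, pot1, pot2's own z axis and vertical below 0.15 rad and z of pot1 in the frame of dryer between 0.042 and 0.058 m and y of pot1 in the frame of dryer between -0.1 and 0.1 m and x of pot1 in the frame of dryer between -0.03 and 0.03 m and z of pot2 in the frame of dryer between 0.042 and 0.058 m and y of pot2 in the frame of dryer between -0.1 and 0.1 m and x of pot2 in the frame of dryer between -0.03 and 0.03 m and value of joint lock below 0.01 m and value of joint start below 0.003 m); the robot touches nothing.
It fails at once if a pot toppled (tilted more than 0.6 rad) (angle between any of pot0, pot1, pot2's own z axis and vertical above 0.6 rad).
It fails at once if a bystander was moved more than 25 mm (distance of any of stapler, hoop, dish, punch from where it was at the start of the episode above 0.025 m).
Of tin0, tin1, tin2 only 2 to 3 are there at a start; the rules pass over those that are not, and their reading is None.
At some moment in a run one of tin0, tin1, tin2 may be knocked a few centimetres aside while the robot is not near it.
It also fails if it takes over 210 s, if anything falls off the work surface, if the arm or the gripper's body presses on something with over 40 N, if the wrist force passes 120 N, or if a joint passes its speed limit or range.

## Working session

There is one attempt and no reset: what is moved stays moved. The work goes in short steps, Python scripts to look and compute and a shell command to move; the robot and the scene stay as the last step left them, time stands still between calls to the robot, and variables do not carry over. Pictures are saved under pics/ and viewed, about 12 in all and at most 16, crops included, and the job is handed in when it is done.

```bash
ls; mkdir -p pics; cat > h.py <<'E'
import numpy as np,cv2
from workcell import manip,vision
def cam(n):
    m=vision.camera_model(n);im,d=vision.grab_frame(n);return m,im,d
def cloud(n,m,d):
    f=240/np.tan(np.radians(m["fovy"])/2)
    v,u=np.mgrid[0:480,0:640].astype(float)
    x=(u-m["cx"])/f;y=(v-m["cy"])/f
    if n=="wrist":
        r=np.hypot(x,y)+1e-9;t=np.tan(np.minimum(r,1.5))/r;x=x*t;y=y*t
    P=np.stack([x*d,-y*d,-d,np.ones_like(d)],-1)@np.array(m["pose"]).T
    P=P[...,:3];P[d<=0]=np.nan
    return P
def save(n,im): cv2.imwrite("pics/"+n,im[...,::-1])
E
python3 - <<'E'
from h import *
s=manip.state();print(s)
for n in("scene","side"):
    m,im,d=cam(n);save(n+"0.png",im);np.savez(n+"0.npz",im=im,d=d,P=cloud(n,m,d));print(n,m)
E
```

```text
pics
{'time': 0.0, 'joint_positions': array([-1.41329219e+00,  2.63476226e-01, -4.89609578e-02,  1.25938713e+00,
       -2.97306886e-05,  1.41550370e+00]), 'qvel': array([ 0.00168883,  0.00044573, -0.00062753, -0.00047186,  0.00154368,
       -0.0012983 ]), 'joint_efforts': array([-9.16378576e-05, -6.37605429e+01,  3.84563935e+01,  1.36277889e-02,
       -2.56529511e-04,  3.24456357e-05]), 'eef_pos': array([ 0.16150223, -0.49926169,  0.24984048]), 'tcp_rot': array([-3.10223311e+00, -4.89179291e-01,  4.84704849e-05]), 'force': array([ 0.59281249, -0.46074661, -0.87668179]), 'ft_torque': array([-0.01242599, -0.02497887,  0.03007412]), 'opening': 0.08545123333794329}
scene {'fovy': 49.78139722687439, 'cx': 325.15658384265157, 'cy': 234.17387402430566, 'pose': array([[-0.86955189, -0.35691037,  0.34131292,  1.02599448],
       [ 0.49383388, -0.63229705,  0.59693261,  0.77080819],
       [ 0.00275971,  0.68761576,  0.72606952,  1.0186306 ],
       [ 0.        ,  0.        ,  0.        ,  1.        ]])}
side {'fovy': 56.620135588079314, 'cx': 320.7677671967051, 'cy': 235.6417869610021, 'pose': array([[-0.96917226,  0.13392075, -0.20680998,  0.35140314],
       [-0.24597124, -0.57447872,  0.7806871 ,  0.93778003],
       [-0.01425773,  0.80748959,  0.58970949,  0.82400842],
       [ 0.        ,  0.        ,  0.        ,  1.        ]])}
```

View pics/scene0.png

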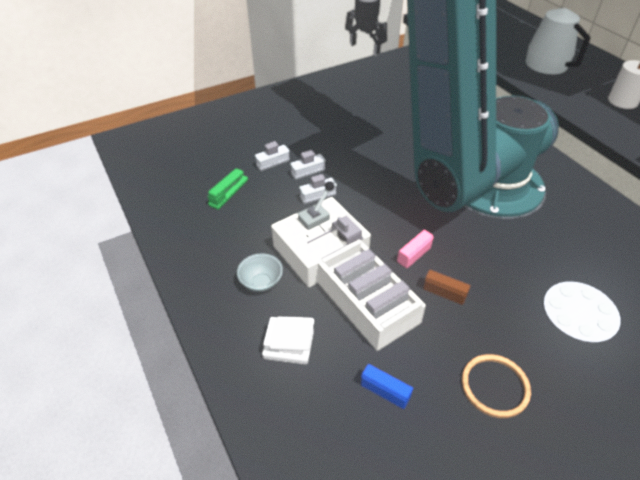

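View pics/side0.png

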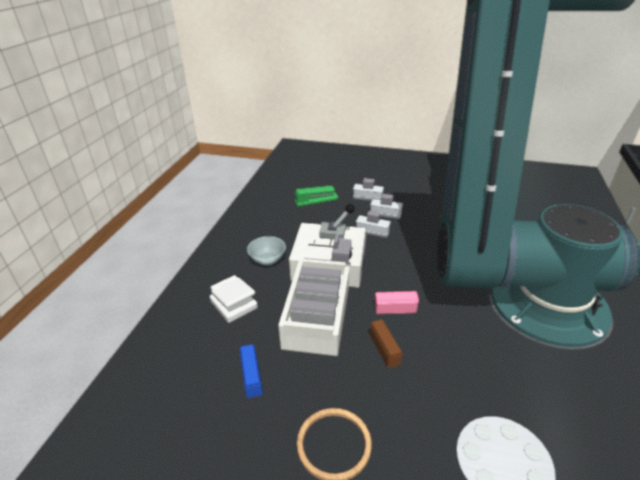

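The scene shows the dryer at (345,270) with three grey pots. Three tins stand at (272,155), (307,164) and (317,188), and the lever ball is at (330,186). The pink (415,248), brown (446,286) and blue (386,385) blocks are look-alikes on the worktop, not meant. Next I'll measure from the clouds.

```bash
python3 - <<'E'
from h import *
for n in("scene","side"):
    vision.grab_frame(n); P=np.load(n+"0.npz")["P"]
    print(n)
    for q in("dryer","tin0","pot0","heat_tip","lock_fin","start_top"):
        for o in vision.outline_of(n,q)[:4]:
            p=P[o["mask"]];p=p[np.isfinite(p[:,0])]
            if len(p)<5: continue
            print(q,round(o["confidence"],2),np.round(o["centre"]),len(p),"med",np.round(np.median(p,0),3),"z98",np.round(np.percentile(p[:,2],98),3))
            if q=="dryer":
                t=p[(p[:,2]>.072)&(p[:,2]<.092)]
                r=cv2.minAreaRect((t[:,:2]*1000).astype(np.float32));print("rect",r)
                np.save(n+"_dry.npy",p)
            if q=="tin0":
                b=p[(p[:,2]>.035)&(p[:,2]<.05)];print("  top rect",cv2.minAreaRect((b[:,:2]*1000).astype(np.float32)))
                b=p[(p[:,2]>.062)];print("  block",np.round(np.median(b,0),3))
E
```

```text
scene
dryer 0.91 [332. 257.] 8355 med [0.61  0.061 0.077] z98 0.135
rect ((576.9581909179688, 95.26178741455078), (192.1592254638672, 406.79486083984375), 4.968995571136475)
tin0 0.86 [270. 158.] 634 med [ 0.544 -0.399  0.036] z98 0.071
  top rect ((538.9697265625, -410.0863952636719), (41.66157913208008, 100.50489044189453), 88.79032897949219)
  block [ 0.539 -0.405  0.069]
tin0 0.81 [314. 190.] 555 med [ 0.506 -0.2    0.038] z98 0.072
  top rect ((490.65606689453125, -207.45748901367188), (39.692378997802734, 98.14347839355469), 83.20417022705078)
  block [ 0.492 -0.204  0.07 ]
tin0 0.56 [307. 163.] 633 med [ 0.469 -0.308  0.037] z98 0.071
  top rect ((462.321044921875, -318.01641845703125), (42.22336196899414, 102.73078155517578), 89.7107925415039)
  block [ 0.466 -0.316  0.069]
pot0 0.98 [388. 388.] 1137 med [0.667 0.399 0.042] z98 0.048
pot0 0.8 [414. 249.] 686 med [0.39 0.12 0.04] z98 0.048
pot0 0.75 [371. 285.] 895 med [0.571 0.189 0.092] z98 0.098
pot0 0.59 [388. 300.] 933 med [0.566 0.25  0.092] z98 0.098
heat_tip 0.46 [324. 191.] 145 med [ 0.547 -0.058  0.168] z98 0.184
loc
[... 590 characters left out ...]
60156), 81.43643188476562)
  block [ 0.488 -0.202  0.071]
tin0 0.85 [388. 207.] 556 med [ 0.457 -0.309  0.036] z98 0.073
  top rect ((461.3922119140625, -320.95330810546875), (41.65009689331055, 99.95469665527344), 89.3286361694336)
  block [ 0.463 -0.314  0.071]
pot0 0.92 [315. 310.] 995 med [0.557 0.251 0.088] z98 0.098
pot0 0.91 [314. 292.] 796 med [0.563 0.189 0.091] z98 0.098
pot0 0.8 [319. 274.] 605 med [0.573 0.131 0.093] z98 0.099
pot0 0.68 [253. 371.] 814 med [0.65  0.41  0.045] z98 0.048
heat_tip 0.58 [346. 214.] 150 med [ 0.547 -0.059  0.156] z98 0.185
lock_fin 0.84 [340. 252.] 432 med [0.537 0.043 0.112] z98 0.139
lock_fin 0.53 [268. 251.] 842 med [ 0.772 -0.024  0.027] z98 0.046
```

```bash
python3 -m inch '[{"hand":60,"tx":40,"ty":36,"tz":0,"turn":10},{"hand":60,"tx":80,"ty":72,"tz":0,"turn":20},{"hand":60,"tx":120,"ty":108,"tz":0,"turn":30},{"hand":60,"tx":160,"ty":144,"tz":0,"turn":40},{"hand":60,"tx":200,"ty":180,"tz":0,"turn":50}]'
python3 -m inch '[{"hand":60,"tx":40,"ty":36,"tz":0,"turn":8},{"hand":60,"tx":80,"ty":72,"tz":0,"turn":15},{"hand":60,"tx":128,"ty":114,"tz":0,"turn":15},{"hand":60,"tx":128,"ty":114,"tz":0,"turn":15},{"hand":60,"tx":128,"ty":114,"tz":0,"turn":15}]'
cat > tins.py <<'E'
from h import *
def yawdeg(s):
    R=cv2.Rodrigues(np.array(s["tcp_rot"]))[0];return np.degrees(np.arctan2(R[1,1],R[0,1]))
def tins(n="wrist"):
    s=manip.state();m,im,d=cam(n);P=cloud(n,m,d);out=[]
    for o in vision.outline_of(n,"tin0"):
        p=P[o["mask"]];p=p[np.isfinite(p[:,0])]
        b=p[(p[:,2]>.064)&(p[:,2]<.078)]
        t=p[(p[:,2]>.034)&(p[:,2]<.05)]
        if len(b)<5 or len(t)<5: continue
        rb=cv2.minAreaRect((b[:,:2]*1000).astype(np.float32));rt=cv2.minAreaRect((t[:,:2]*1000).astype(np.float32))
        out.append((o["confidence"],rb,rt));print(n,round(o["confidence"],2),"block",np.round(rb[0]),np.round(rb[1]),round(rb[2],1),"| body",np.round(rt[0]),np.round(rt[1]),round(rt[2],1))
    print("tcp",np.round(s["eef_pos"]*1000,1),"yaw",round(yawdeg(s),1),"t",round(s["time"],2),"op",round(s["opening"],4),"F",np.round(s["force"],1))
    return im
if __name__=="__main__":
    import sys
    im=tins(sys.argv[1])
    if len(sys.argv)>2: save(sys.argv[2],im)
E
python3 tins.py wrist w1.png; python3 - <<'E'
from h import *
A=np.array([.5687,.1805]);a=np.radians(4.9);R=np.array([[np.cos(a),-np.sin(a)],[np.sin(a),np.cos(a)]])
for n in("scene","side"):
    P=np.load(n+"0.npz")["P"].reshape(-1,3);P=P[np.isfinite(P[:,0])]
    L=(P[:,:2]-A)@R
    k=(abs(L[:,0])<.045)&(abs(L[:,1])<.105)&(P[:,2]>.091)&(P[:,2]<.1)
    print(n,np.histogram(L[k,1]*1000,bins=np.arange(-107,108,4)))
    k=(abs(L[:,1])<.09)&(P[:,2]>.064)&(P[:,2]<.083)&(abs(L[:,0])<.08)&(abs(L[:,0])>.054);print(np.histogram(L[k,0]*1000,bins=np.arange(-75,76,5)))
    k=(abs(L[:,0])<.12)&(P[:,2]>.075)&(P[:,2]<.087)&(L[:,1]<.14)&(L[:,1]>-.3);q=L[k]*1000;print(np.percentile(q,[.5,99.5],axis=0))
E
```

```text
time: 1.42
eef_pos: [0.3627, -0.3182, 0.2504]
tcp_rot: [2.6, 1.762, 0.0]
force: [0.7, -1.2, -0.7]
opening: 0.0602
time: 2.05
eef_pos: [0.4895, -0.2055, 0.2501]
tcp_rot: [-2.353, -2.081, 0.0]
force: [-1.2, -0.8, -0.6]
opening: 0.0605
wrist 0.98 block [ 462. -324.] [23. 36.] 88.4 | body [ 463. -324.] [ 37. 100.] 87.3
wrist 0.85 block [ 490. -213.] [22. 36.] 83.3 | body [ 490. -213.] [ 35. 100.] 83.6
wrist 0.84 block [ 538. -414.] [36. 23.] 4.2 | body [ 522. -415.] [67. 36.] 1.3
tcp [ 489.5 -205.5  250.1] yaw -7.0 t 2.05 op 0.0605 F [-1.2 -0.8 -0.6]
scene (array([ 0,  0,  0,  0,  0,  0,  0,  0, 33, 44, 45, 53, 43, 52, 50, 43,  2,
        0,  0,  0,  0,  0, 18, 51, 49, 59, 46, 55, 53, 60,  6,  0,  0,  0,
        0,  0,  0,  0, 50, 59, 53, 58, 55, 64, 63, 41,  0,  0,  0,  0,  0,
        0,  0]), array([-107, -103,  -99,  -95,  -91,  -87,  -83,  -79,  -75,  -71,  -67,
        -63,  -59,  -55,  -51,  -47,  -43,  -39,  -35,  -31,  -27,  -23,
        -19,  -15,  -11,   -7,   -3,    1,    5,    9,   13,   17,   21,
         25,   29,   33,   37,   41,   45,   49,   53,   57,   61,   65,
      
[... 801 characters left out ...]
      -63,  -59,  -55,  -51,  -47,  -43,  -39,  -35,  -31,  -27,  -23,
        -19,  -15,  -11,   -7,   -3,    1,    5,    9,   13,   17,   21,
         25,   29,   33,   37,   41,   45,   49,   53,   57,   61,   65,
         69,   73,   77,   81,   85,   89,   93,   97,  101,  105]))
(array([  0,  83, 111,  46,  12,   0,   0,   0,   0,   0,   0,   0,   0,
         0,   0,   0,   0,   0,   0,   0,   0,   0,   0,   0,   0,  48,
       100,  82,   0,   0]), array([-75, -70, -65, -60, -55, -50, -45, -40, -35, -30, -25, -20, -15,
       -10,  -5,   0,   5,  10,  15,  20,  25,  30,  35,  40,  45,  50,
        55,  60,  65,  70,  75]))
[[ -94.76560879 -285.64232286]
 [  91.72706938  116.50382873]]
```

View pics/w1.png

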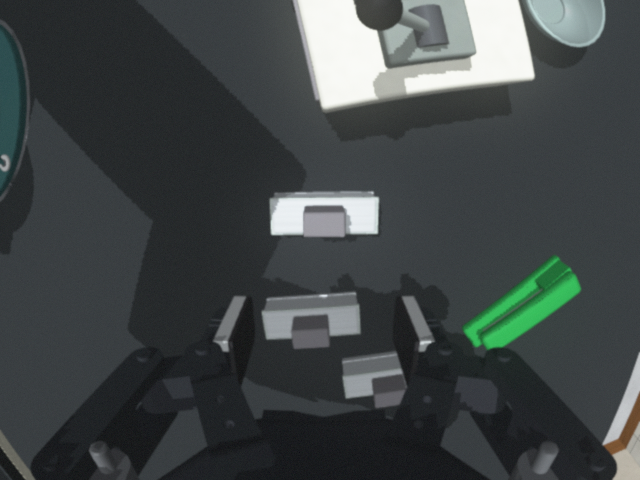

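The wrist picture shows the near tin, grip block at (325,221), ahead of the jaws. The two other tins are behind it at (311,330) and (389,390). I'll grip the near tin along its length.

```bash
python3 -m inch '[{"hand":60,"ty":-7,"tz":-50},{"hand":60,"ty":-7,"tz":-110},{"hand":60,"ty":-7,"tz":-155},{"hand":60,"ty":-7,"tz":-180},{"hand":60,"ty":-7,"tz":-184}]'
python3 -m inch '[{"hand":60},{"hand":30},{"hand":25},{"hand":20},{"hand":20}]'
python3 -m inch '[{"hand":20},{"hand":20,"tz":40},{"hand":20,"tz":100},{"hand":20,"tz":160},{"hand":20,"tz":220}]'
```

```text
invalid input
invalid input
invalid input
```

```bash
python3 -m inch '[{"hand":60,"tx":0,"ty":-7,"tz":-50,"turn":0},{"hand":60,"tx":0,"ty":-7,"tz":-110,"turn":0},{"hand":60,"tx":0,"ty":-7,"tz":-155,"turn":0},{"hand":60,"tx":0,"ty":-7,"tz":-180,"turn":0},{"hand":60,"tx":0,"ty":-7,"tz":-184,"turn":0}]'
python3 -m inch '[{"hand":60,"tx":0,"ty":0,"tz":0,"turn":0},{"hand":30,"tx":0,"ty":0,"tz":0,"turn":0},{"hand":25,"tx":0,"ty":0,"tz":0,"turn":0},{"hand":25,"tx":0,"ty":0,"tz":0,"turn":0},{"hand":25,"tx":0,"ty":0,"tz":0,"turn":0}]'
python3 -m inch '[{"hand":25,"tx":0,"ty":0,"tz":0,"turn":0},{"hand":25,"tx":0,"ty":0,"tz":40,"turn":0},{"hand":25,"tx":0,"ty":0,"tz":100,"turn":0},{"hand":25,"tx":0,"ty":0,"tz":160,"turn":0},{"hand":25,"tx":0,"ty":0,"tz":220,"turn":0}]'
```

```text
time: 2.78
eef_pos: [0.4882, -0.213, 0.0653]
tcp_rot: [-2.355, -2.076, 0.001]
force: [-0.3, -0.1, 0.9]
opening: 0.0597
time: 3.4
eef_pos: [0.49, -0.213, 0.0676]
tcp_rot: [2.353, 2.079, 0.0]
force: [-2.9, -1.2, 9.6]
opening: 0.035
time: 4.03
eef_pos: [0.4892, -0.2123, 0.289]
tcp_rot: [2.353, 2.079, 0.0]
force: [1.5, 0.1, -2.9]
opening: 0.0351
```

```bash
python3 -m inch '[{"hand":25,"tx":15,"ty":55,"tz":10,"turn":3},{"hand":25,"tx":30,"ty":110,"tz":10,"turn":6},{"hand":25,"tx":45,"ty":165,"tz":10,"turn":9},{"hand":25,"tx":60,"ty":220,"tz":10,"turn":12},{"hand":25,"tx":76,"ty":270,"tz":10,"turn":12}]'
python3 -m inch '[{"hand":25,"tx":0,"ty":0,"tz":0,"turn":0},{"hand":25,"tx":0,"ty":0,"tz":0,"turn":0},{"hand":25,"tx":0,"ty":0,"tz":0,"turn":0},{"hand":25,"tx":0,"ty":0,"tz":0,"turn":0},{"hand":25,"tx":0,"ty":0,"tz":0,"turn":0}]'
cat > bay.py <<'E'
import sys
from h import *
from tins import yawdeg
s=manip.state();m,im,d=cam("wrist");P=cloud("wrist",m,d);save(sys.argv[1],im);np.savez("last.npz",P=P,im=im)
print("tcp",np.round(s["eef_pos"]*1000,1),"yaw",round(yawdeg(s),1),"t",s["time"],s["opening"])
A=np.array([.5687,.1805]);a=np.radians(4.9);R=np.array([[np.cos(a),-np.sin(a)],[np.sin(a),np.cos(a)]])
P=P.reshape(-1,3);P=P[np.isfinite(P[:,0])];L=(P[:,:2]-A)@R*1000;z=P[:,2]*1000
def show(t,k,ax,lo,hi,st):
    h,e=np.histogram(L[k,ax],bins=np.arange(lo,hi,st));print(t,[(int(e[i]),int(h[i])) for i in range(len(h)) if h[i]>3])
show("pots",(abs(L[:,0])<45)&(abs(L[:,1])<105)&(z>91)&(z<101),1,-107,108,3)
show("end walls",(abs(L[:,0])<50)&(z>81)&(z<88),1,-125,125,3)
for lo,hi in((-90,-30),(-30,30),(30,90)): show("far y%d"%lo,(L[:,1]>lo)&(L[:,1]<hi)&(z>77)&(z<83),0,40,80,2);show("near",(L[:,1]>lo)&(L[:,1]<hi)&(z>67)&(z<73),0,-80,-40,2)
E
python3 bay.py w2.png
```

```text
time: 4.65
eef_pos: [0.5656, 0.0595, 0.297]
tcp_rot: [2.122, 2.316, 0.001]
force: [0.7, -2.0, -1.4]
opening: 0.0348
time: 5.28
eef_pos: [0.5655, 0.0569, 0.2964]
tcp_rot: [2.125, 2.314, 0.0]
force: [-0.4, 0.1, -1.6]
opening: 0.0347
tcp [565.5  56.9 296.4] yaw 4.9 t 5.275 0.034664454957397395
pots [(-80, 170), (-77, 323), (-74, 374), (-71, 335), (-68, 355), (-65, 358), (-62, 330), (-59, 387), (-56, 327), (-53, 388), (-50, 192), (-23, 270), (-20, 342), (-17, 384), (-14, 328), (-11, 378), (-8, 343), (-5, 346), (-2, 366), (1, 344), (4, 327), (7, 139), (37, 33), (40, 414), (43, 329), (46, 330), (49, 327), (52, 336), (55, 316), (58, 318), (61, 321), (64, 258), (67, 12)]
end walls [(-125, 166), (-122, 350), (-119, 354), (-116, 336), (-113, 263), (-80, 10), (-50, 8), (-47, 30), (-26, 78), (-23, 12), (10, 11), (37, 240)]
far y-90 [(54, 86), (56, 131), (58, 130), (60, 140), (62, 134), (64, 92)]
near [(-68, 38), (-66, 135), (-64, 136), (-62, 132), (-60, 137), (-58, 101)]
far y-30 [(54, 97), (56, 141), (58, 140), (60, 140), (62, 127), (64, 62)]
near [(-68, 69), (-66, 125), (-64, 123), (-62, 135), (-60, 134), (-58, 99)]
far y30 [(40, 5), (42, 4), (54, 87), (56, 93), (58, 93), (60, 97), (62, 98), (64, 34)]
near [(-68, 58), (-66, 93), (-64, 101), (-62, 99), (-60, 96), (-58, 41), (-48, 5), (-46, 4), (-44, 4)]
```

View pics/w2.png

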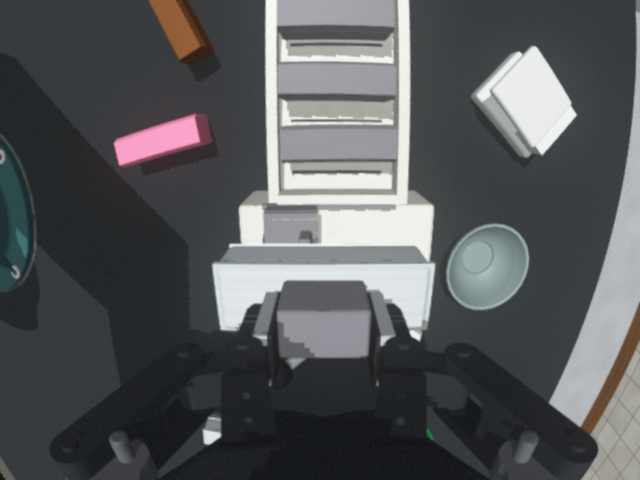

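Wrist picture: the bay lies ahead, rows 0–200, with pots at rows 10, 80 and 140; the tin is held level in the jaws at (322,295). Scene and wrist disagree by about 4 mm in y. I'll hover over the gap between the second and third pots and compare the tin to the row in the fixed cameras.

```bash
python3 -m inch '[{"hand":25,"tx":0,"ty":50,"tz":0,"turn":0},{"hand":25,"tx":1,"ty":100,"tz":0,"turn":0},{"hand":25,"tx":1,"ty":150,"tz":-20,"turn":0},{"hand":25,"tx":1,"ty":150,"tz":-70,"turn":0},{"hand":25,"tx":1,"ty":150,"tz":-100,"turn":0}]'
python3 -m inch '[{"hand":25,"tx":0,"ty":0,"tz":0,"turn":0},{"hand":25,"tx":0,"ty":0,"tz":0,"turn":0},{"hand":25,"tx":0,"ty":0,"tz":0,"turn":0},{"hand":25,"tx":0,"ty":0,"tz":0,"turn":0},{"hand":25,"tx":0,"ty":0,"tz":0,"turn":0}]'
cat > held.py <<'E'
import sys
from h import *
from tins import yawdeg
A=np.array([.5687,.1805]);a=np.radians(4.9);R=np.array([[np.cos(a),-np.sin(a)],[np.sin(a),np.cos(a)]])
s=manip.state();p=s["eef_pos"]
print("tcp",np.round(p*1000,1),"local",np.round((p[:2]-A)@R*1000,1),"yaw",round(yawdeg(s),1),"t",round(s["time"],2),"op",round(s["opening"],4))
zb=p[2]-.067
for n in("scene","side","wrist"):
    m,im,d=cam(n);save(sys.argv[1]+n+".png",im);P=cloud(n,m,d);P=P.reshape(-1,3);P=P[np.isfinite(P[:,0])];L=(P[:,:2]-A)@R*1000;z=P[:,2]
    lp=(p[:2]-A)@R*1000
    k=(abs(z-zb-.042)<.005)&(abs(L[:,0]-lp[0])<70)&(abs(L[:,1]-lp[1])<30);q=L[k]
    k2=(abs(z-zb-.072)<.005)&(abs(L[:,0]-lp[0])<16)&(abs(L[:,1]-lp[1])<25)
    print(n,"tin top x",np.round(np.percentile(q[:,0],[2,98])),"y",np.round(np.percentile(q[:,1],[2,50,98]),1),"block y",np.round(np.percentile(L[k2][:,1],[3,97]),1) if k2.sum()>5 else None)
    k=(abs(L[:,0])<45)&(abs(L[:,1])<105)&(z>.091)&(z<.1);h,e=np.histogram(L[k,1],bins=np.arange(-108,109,2));print("  pots",[(int(e[i]),int(h[i])) for i in range(len(h)) if h[i]>3 and (h[i-1]<=12 or i+1==len(h) or h[i+1]<=12)])
E
python3 held.py c1
```

```text
time: 5.95
eef_pos: [0.5657, 0.2079, 0.1941]
tcp_rot: [-2.122, -2.315, 0.002]
force: [0.3, 0.3, -3.2]
opening: 0.0346
time: 6.58
eef_pos: [0.5667, 0.2075, 0.1967]
tcp_rot: [2.124, 2.315, 0.001]
force: [0.0, -0.3, -2.3]
opening: 0.0346
tcp [566.7 207.5 196.7] local [ 0.3 27. ] yaw 4.9 t 6.58 op 0.0346
scene tin top x [-48.  51.] y [15.6 38.9 48.1] block y [21.1 41.9]
  pots [(-76, 4), (-74, 8), (-72, 19), (-56, 29), (-52, 25), (-46, 22), (-44, 6), (-16, 5), (-14, 8), (-12, 5), (-6, 7), (-2, 5), (2, 4), (6, 5), (8, 5), (12, 5), (44, 5), (46, 28), (74, 13)]
side tin top x [-49.  48.] y [13.9 38.  47.3] block y [19.1 41.4]
  pots [(6, 15), (10, 36), (12, 8), (42, 6), (44, 12), (46, 22), (72, 27), (74, 8)]
wrist tin top x [-48.  49.] y [12.6 37.2 44.4] block y [17.7 38. ]
  pots [(-78, 70), (-60, 32), (38, 34), (70, 215)]
```

```bash
python3 -m inch '[{"hand":25,"tx":0,"ty":-2,"tz":0,"turn":0},{"hand":25,"tx":0,"ty":-2,"tz":-15,"turn":0},{"hand":25,"tx":0,"ty":-2,"tz":-30,"turn":0},{"hand":25,"tx":0,"ty":-2,"tz":-40,"turn":0},{"hand":25,"tx":0,"ty":-2,"tz":-50,"turn":0}]'
python3 -m inch '[{"hand":25,"tx":0,"ty":0,"tz":-5,"turn":0},{"hand":25,"tx":0,"ty":0,"tz":-10,"turn":0},{"hand":25,"tx":0,"ty":0,"tz":-16,"turn":0},{"hand":25,"tx":0,"ty":0,"tz":-22,"turn":0},{"hand":25,"tx":0,"ty":0,"tz":-28,"turn":0}]'
python3 held.py c2
```

```text
time: 7.35
eef_pos: [0.5667, 0.2056, 0.1459]
tcp_rot: [2.124, 2.315, 0.001]
force: [-0.6, 1.3, 9.2]
opening: 0.0348
time: 7.98
eef_pos: [0.5665, 0.2056, 0.1178]
tcp_rot: [-2.124, -2.315, -0.0]
force: [-0.5, 2.3, -1.1]
opening: 0.0349
tcp [566.5 205.6 117.8] local [-0.1 25.2] yaw 4.9 t 7.97 op 0.0349
scene tin top x [-47.  50.] y [-2.6 37.  54.6] block y [19.4 39.5]
  pots [(-76, 4), (-74, 13), (-50, 15), (-48, 8), (-46, 7), (-20, 4), (-18, 8), (-16, 4), (-14, 7), (-12, 9), (-10, 7), (-8, 6), (-6, 7), (-4, 9), (-2, 8), (0, 9), (2, 7), (4, 4), (6, 12), (8, 5), (10, 4), (20, 4), (22, 6), (24, 4), (26, 7), (28, 7), (32, 8), (34, 10), (36, 10), (38, 24), (40, 22), (42, 10), (44, 9), (48, 14), (76, 26), (78, 8)]
side tin top x [-52.  48.] y [-1.6 33.2 54. ] block y [17.7 39.2]
  pots [(-74, 5), (-70, 4), (-68, 4), (-62, 4), (-50, 12), (-48, 11), (-46, 7), (-44, 4), (-22, 4), (-18, 12), (-16, 10), (-14, 10), (-12, 12), (-10, 4), (-8, 8), (-6, 7), (-4, 4), (-2, 10), (2, 5), (4, 7), (6, 16), (8, 6), (14, 4), (16, 5), (18, 5), (20, 7), (22, 9), (26, 7), (28, 16), (30, 9), (32, 11), (34, 8), (36, 27), (42, 19), (46, 7), (48, 16), (76, 24), (78, 9)]
wrist tin top x [-50.  48.] y [ 4.6 39.7 54.6] block y [15.7 36.1]
  pots [(-48, 5), (-24, 32), (-6, 242), (-4, 11), (4, 49), (74, 270)]
```

```bash
python3 -m inch '[{"hand":25,"tx":0,"ty":-3,"tz":0,"turn":0},{"hand":25,"tx":1,"ty":-6,"tz":0,"turn":0},{"hand":25,"tx":1,"ty":-9,"tz":0,"turn":0},{"hand":25,"tx":1,"ty":-9,"tz":-1,"turn":0},{"hand":25,"tx":1,"ty":-9,"tz":-2,"turn":0}]'
python3 -m inch '[{"hand":60,"tx":0,"ty":0,"tz":0,"turn":0},{"hand":60,"tx":0,"ty":0,"tz":0,"turn":0},{"hand":60,"tx":0,"ty":0,"tz":20,"turn":0},{"hand":60,"tx":0,"ty":0,"tz":80,"turn":0},{"hand":60,"tx":0,"ty":-20,"tz":140,"turn":0}]'
python3 -m inch '[{"hand":60,"tx":0,"ty":-55,"tz":40,"turn":0},{"hand":60,"tx":0,"ty":-110,"tz":40,"turn":0},{"hand":60,"tx":0,"ty":-160,"tz":40,"turn":0},{"hand":60,"tx":0,"ty":-160,"tz":40,"turn":0},{"hand":60,"tx":0,"ty":-160,"tz":40,"turn":0}]'
python3 bay.py w3.png; python3 tins.py scene s3.png;python3 tins.py side
```

```text
time: 8.75
eef_pos: [0.5677, 0.1961, 0.1176]
tcp_rot: [2.123, 2.313, 0.001]
force: [-9.1, -5.1, 26.9]
opening: 0.0354
time: 9.38
eef_pos: [0.5672, 0.1771, 0.257]
tcp_rot: [-2.122, -2.316, 0.001]
force: [0.7, -0.5, -0.2]
opening: 0.06
time: 10.0
eef_pos: [0.5676, 0.0169, 0.2955]
tcp_rot: [-2.124, -2.314, -0.0]
force: [-0.0, 0.0, -0.1]
opening: 0.0598
tcp [567.6  16.9 295.5] yaw 4.9 t 10.0 0.05977395566111766
pots [(-80, 249), (-77, 348), (-74, 356), (-71, 371), (-68, 329), (-65, 392), (-62, 334), (-59, 376), (-56, 350), (-53, 326), (-50, 149), (-35, 320), (-32, 350), (-29, 352), (-26, 352), (-23, 342), (-20, 352), (-17, 347), (-14, 342), (-11, 327), (-8, 303), (-5, 86), (-2, 159), (1, 248), (4, 263), (7, 148), (10, 148), (13, 141), (16, 140), (19, 125), (22, 145), (25, 106), (28, 11)]
end walls [(-125, 230), (-122, 357), (-119, 348), (-116, 341), (-113, 260), (-83, 41), (-80, 9), (-50, 7), (-38, 188), (-35, 24), (-5, 13), (-2, 64)]
far y-90 [(54, 93), (56, 133), (58, 140), (60, 138), (62, 135), (64, 88)]
near [(-68, 41), (-66, 143), (-64, 142), (-62, 133), (-60, 125), (-58, 107)]
far y-30 [(54, 101), (56, 128), (58, 129), (60, 123), (62, 136), (64, 59)]
near [(-68, 66), (-66, 134), (-64, 134), (-62, 121), (-60, 120), (-58, 84)]
far y30 [(54, 7), (56, 9), (58, 13), (60, 9), (62, 11), (64, 5)]
near [(-68, 8), (-66, 11), (-64, 12), (-62, 11), (-60, 11), (-58, 7)]
scene 0.8 block [ 538. -409.] [27. 37.] 82.8 | body [ 538. -409.] [101.  42.] 3.8
scene 0.58 block [ 473. -318.] [24. 20.] 78.4 | body [ 490. -319.] [51. 44.] 7.5
tcp [567.5  17.4 295.5] yaw 5.0 t 10.05 op 0.06 F [-0.   0.1  0. ]
side 0.8 block [ 459. -317.] [32. 35.] 56.7 | body [ 461. -321.] [41. 98.] 87.6
tcp [567.5  17.7 295.5] yaw 5.0 t 10.15 op 0.06 F [ 0.2 -0.1  0. ]
```

View pics/w3.png

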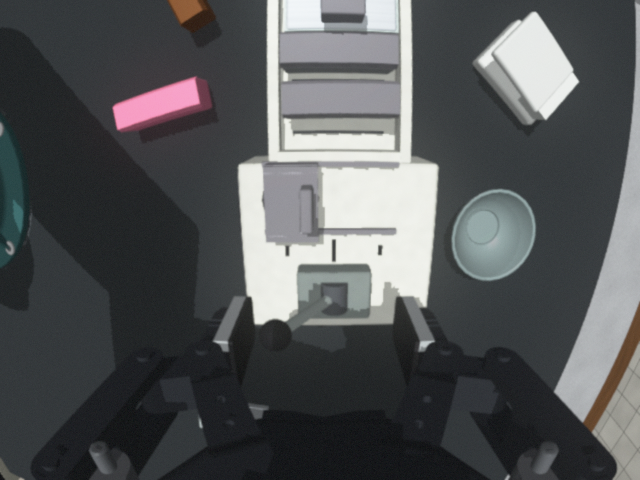

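```bash
python3 -m inch '[{"hand":60,"tx":-18,"ty":-56,"tz":0,"turn":-2},{"hand":60,"tx":-36,"ty":-112,"tz":0,"turn":-4},{"hand":60,"tx":-54,"ty":-168,"tz":0,"turn":-7},{"hand":60,"tx":-72,"ty":-224,"tz":0,"turn":-7},{"hand":60,"tx":-90,"ty":-280,"tz":-20,"turn":-7}]'
python3 -m inch '[{"hand":60,"tx":-15,"ty":-50,"tz":-25,"turn":0},{"hand":60,"tx":-15,"ty":-50,"tz":-25,"turn":0},{"hand":60,"tx":-15,"ty":-50,"tz":-25,"turn":0},{"hand":60,"tx":-15,"ty":-50,"tz":-25,"turn":0},{"hand":60,"tx":-15,"ty":-50,"tz":-25,"turn":0}]'
python3 tins.py wrist
```

```text
time: 10.88
eef_pos: [0.4775, -0.2649, 0.2764]
tcp_rot: [2.258, 2.18, 0.001]
force: [1.0, -0.2, -0.4]
opening: 0.0601
time: 11.5
eef_pos: [0.4631, -0.3125, 0.2511]
tcp_rot: [2.259, 2.182, 0.0]
force: [0.7, 1.0, 0.3]
opening: 0.0598
wrist 0.92 block [ 463. -324.] [22. 35.] 88.1 | body [ 463. -324.] [ 35. 100.] 87.9
wrist 0.78 block [ 533. -409.] [41. 19.] 32.5 | body [ 538. -415.] [101.  36.] 1.8
tcp [ 463.1 -312.5  251.1] yaw -2.0 t 11.5 op 0.0598 F [0.7 1.  0.3]
```

```bash
python3 -m inch '[{"hand":60,"tx":0,"ty":-11,"tz":-50,"turn":0},{"hand":60,"tx":0,"ty":-11,"tz":-110,"turn":0},{"hand":60,"tx":0,"ty":-11,"tz":-155,"turn":0},{"hand":60,"tx":0,"ty":-11,"tz":-178,"turn":0},{"hand":60,"tx":0,"ty":-11,"tz":-182,"turn":0}]'
python3 -m inch '[{"hand":60,"tx":0,"ty":0,"tz":0,"turn":0},{"hand":30,"tx":0,"ty":0,"tz":0,"turn":0},{"hand":25,"tx":0,"ty":0,"tz":0,"turn":0},{"hand":25,"tx":0,"ty":0,"tz":0,"turn":0},{"hand":25,"tx":0,"ty":0,"tz":0,"turn":0}]'
python3 -m inch '[{"hand":25,"tx":0,"ty":0,"tz":20,"turn":0},{"hand":25,"tx":0,"ty":0,"tz":60,"turn":0},{"hand":25,"tx":0,"ty":0,"tz":110,"turn":0},{"hand":25,"tx":0,"ty":0,"tz":160,"turn":0},{"hand":25,"tx":0,"ty":0,"tz":220,"turn":0}]'
```

```text
time: 12.22
eef_pos: [0.4621, -0.3236, 0.0675]
tcp_rot: [-2.259, -2.18, 0.0]
force: [0.3, -0.3, 0.1]
opening: 0.06
time: 12.85
eef_pos: [0.463, -0.3247, 0.0699]
tcp_rot: [2.26, 2.18, 0.0]
force: [-0.7, 1.1, 9.0]
opening: 0.0347
time: 13.48
eef_pos: [0.4621, -0.3239, 0.2905]
tcp_rot: [-2.261, -2.181, 0.0]
force: [0.3, -1.2, -1.8]
opening: 0.0343
```

```bash
python3 -m inch '[{"hand":25,"tx":14,"ty":51,"tz":0,"turn":2},{"hand":25,"tx":28,"ty":102,"tz":0,"turn":4},{"hand":25,"tx":42,"ty":153,"tz":0,"turn":7},{"hand":25,"tx":56,"ty":204,"tz":0,"turn":7},{"hand":25,"tx":70,"ty":255,"tz":0,"turn":7}]'
python3 -m inch '[{"hand":25,"tx":14,"ty":51,"tz":0,"turn":0},{"hand":25,"tx":28,"ty":102,"tz":0,"turn":0},{"hand":25,"tx":44,"ty":157,"tz":-20,"turn":0},{"hand":25,"tx":44,"ty":157,"tz":-60,"turn":0},{"hand":25,"tx":44,"ty":157,"tz":-93,"turn":0}]'
python3 -m inch '[{"hand":25,"tx":0,"ty":0,"tz":0,"turn":0},{"hand":25,"tx":0,"ty":0,"tz":0,"turn":0},{"hand":25,"tx":0,"ty":0,"tz":0,"turn":0},{"hand":25,"tx":0,"ty":0,"tz":0,"turn":0},{"hand":25,"tx":0,"ty":0,"tz":0,"turn":0}]'
python3 held.py c3
```

```text
time: 14.1
eef_pos: [0.5327, -0.0676, 0.2892]
tcp_rot: [2.124, 2.314, 0.001]
force: [-0.3, -0.1, -2.2]
opening: 0.0346
time: 14.72
eef_pos: [0.5763, 0.0886, 0.1947]
tcp_rot: [2.122, 2.316, 0.0]
force: [-0.1, 0.4, -3.0]
opening: 0.0349
time: 15.35
eef_pos: [0.5767, 0.0876, 0.196]
tcp_rot: [2.124, 2.314, 0.001]
force: [-0.5, 1.0, -2.8]
opening: 0.0346
tcp [576.7  87.6 196. ] local [  0.  -93.2] yaw 4.9 t 15.35 op 0.0346
scene tin top x [-45.  50.] y [-102.7  -79.8  -71.1] block y [-98.  -77.8]
  pots [(-74, 14), (-46, 24), (-44, 8), (-42, 4), (-30, 11), (-28, 21), (-2, 17), (0, 5), (2, 4), (4, 4), (6, 7), (8, 9), (10, 5), (12, 5), (14, 6), (16, 9), (18, 6), (20, 6), (22, 5), (24, 5), (26, 11), (28, 23), (32, 14), (34, 8), (36, 6), (48, 9), (50, 22), (78, 13)]
side tin top x [-49.  47.] y [-106.4  -83.   -72. ] block y [-100.9  -78.6]
  pots [(-76, 11), (-74, 7), (-72, 26), (-46, 13), (-44, 6), (-30, 17), (-22, 16), (-20, 12), (-18, 10), (-16, 14), (-12, 14), (-8, 15), (-2, 17), (0, 4), (2, 8), (4, 8), (6, 8), (8, 12), (10, 6), (12, 9), (14, 10), (16, 9), (18, 15), (20, 11), (22, 7), (24, 14), (32, 18), (34, 11), (46, 4), (48, 19), (76, 38), (78, 7)]
wrist tin top x [-48.  49.] y [-106.9  -83.3  -75.7] block y [-102.2  -82.3]
  pots [(-80, 110), (-48, 38), (-36, 22), (32, 15), (42, 151), (62, 35)]
```

```bash
python3 -m inch '[{"hand":25,"tx":0,"ty":0,"tz":-15,"turn":0},{"hand":25,"tx":0,"ty":0,"tz":-28,"turn":0},{"hand":25,"tx":0,"ty":0,"tz":-36,"turn":0},{"hand":25,"tx":0,"ty":0,"tz":-43,"turn":0},{"hand":25,"tx":0,"ty":0,"tz":-50,"turn":0}]'
python3 -m inch '[{"hand":25,"tx":0,"ty":0,"tz":-5,"turn":0},{"hand":25,"tx":0,"ty":0,"tz":-10,"turn":0},{"hand":25,"tx":0,"ty":0,"tz":-15,"turn":0},{"hand":25,"tx":0,"ty":0,"tz":-20,"turn":0},{"hand":25,"tx":0,"ty":0,"tz":-26,"turn":0}]'
python3 held.py c4
```

```text
time: 16.12
eef_pos: [0.5769, 0.0874, 0.1455]
tcp_rot: [2.124, 2.314, 0.0]
force: [-3.3, -13.8, 41.9]
opening: 0.035
time: 16.75
eef_pos: [0.5767, 0.0878, 0.1197]
tcp_rot: [2.124, 2.315, 0.001]
force: [-27.9, -1.8, 96.8]
opening: 0.0346
tcp [576.7  87.8 119.7] local [  0. -93.] yaw 4.9 t 16.75 op 0.0346
scene tin top x [-47.  50.] y [-108.5  -78.1  -63.5] block y [-96.2 -77.3]
  pots [(-104, 4), (-102, 5), (-98, 4), (-90, 6), (-88, 7), (-84, 8), (-82, 8), (-80, 35), (-78, 13), (-76, 11), (-74, 8), (-72, 7), (-70, 13), (-42, 27), (-40, 12), (-30, 12), (-28, 15), (-2, 18), (0, 7), (6, 4), (8, 10), (10, 7), (12, 4), (14, 7), (16, 8), (18, 10), (20, 7), (24, 8), (26, 7), (28, 20), (34, 16), (36, 4), (48, 7), (50, 34), (76, 27), (78, 10)]
side tin top x [-61.  48.] y [-120.4  -82.3  -63.6] block y [-99.4 -77.5]
  pots [(-104, 4), (-102, 5), (-100, 7), (-96, 7), (-94, 6), (-92, 4), (-90, 7), (-88, 10), (-86, 10), (-84, 14), (-78, 14), (-76, 11), (-72, 4), (-70, 18), (-66, 25), (-42, 30), (-40, 8), (-32, 4), (-30, 15), (-22, 21), (-20, 11), (-18, 9), (-16, 14), (-12, 14), (-10, 12), (-8, 7), (-6, 21), (-2, 16), (0, 6), (2, 6), (4, 5), (6, 12), (8, 10), (10, 9), (12, 5), (14, 12), (16, 7), (18, 9), (20, 8), (22, 10), (24, 14), (30, 20), (34, 13), (36, 9), (46, 4), (48, 20), (76, 22), (78, 5)]
wrist tin top x [-50.  49.] y [-109.8  -78.6  -63.6] block y [-102.1  -82. ]
  pots [(-106, 44), (-44, 385), (-36, 54), (32, 30)]
```

```bash
python3 -m inch '[{"hand":25,"tx":0,"ty":0,"tz":1,"turn":0},{"hand":25,"tx":0,"ty":0,"tz":2,"turn":0},{"hand":25,"tx":0,"ty":0,"tz":2,"turn":0},{"hand":25,"tx":0,"ty":0,"tz":2,"turn":0},{"hand":25,"tx":0,"ty":0,"tz":2,"turn":0}]'
cat > hts.py <<'E'
from h import *
A=np.array([.5687,.1805]);a=np.radians(4.9);R=np.array([[np.cos(a),-np.sin(a)],[np.sin(a),np.cos(a)]])
C=[]
for n in("scene","side"):
    m,im,d=cam(n);P=cloud(n,m,d).reshape(-1,3);P=P[np.isfinite(P[:,0])];L=(P[:,:2]-A)@R*1000;z=P[:,2]*1000
    print(n)
    for y in range(-104,108,8):
        k=(abs(L[:,1]-y)<4)
        f=lambda lo,hi:[round(float(np.median(z[q])),1) if (q:=k&(L[:,0]>lo)&(L[:,0]<hi)&(z>40)).sum()>3 else None][0]
        print(y,"x-45..-28:",f(-45,-28),"mid:",f(-14,14),"x28..45:",f(28,45))
E
python3 hts.py
```

```text
time: 17.52
eef_pos: [0.5765, 0.0877, 0.1215]
tcp_rot: [-2.124, -2.315, -0.0]
force: [-0.5, 0.3, -1.6]
opening: 0.0347
scene
-104 x-45..-28: 580.4 mid: 578.9 x28..45: 477.2
-96 x-45..-28: 596.7 mid: 578.3 x28..45: 270.6
-88 x-45..-28: 568.2 mid: 578.4 x28..45: 266.2
-80 x-45..-28: 172.4 mid: 123.0 x28..45: 264.5
-72 x-45..-28: 595.6 mid: 205.2 x28..45: 308.4
-64 x-45..-28: 342.0 mid: 278.7 x28..45: 331.9
-56 x-45..-28: 96.2 mid: 275.9 x28..45: 458.4
-48 x-45..-28: 451.1 mid: 394.3 x28..45: 421.7
-40 x-45..-28: 408.2 mid: 573.7 x28..45: 512.0
-32 x-45..-28: 556.9 mid: 537.1 x28..45: 529.6
-24 x-45..-28: 96.5 mid: 95.1 x28..45: 93.6
-16 x-45..-28: 94.4 mid: 94.5 x28..45: 95.0
-8 x-45..-28: 95.4 mid: 94.7 x28..45: 95.0
0 x-45..-28: 91.6 mid: 92.0 x28..45: 90.8
8 x-45..-28: 89.7 mid: 120.0 x28..45: 90.5
16 x-45..-28: 90.8 mid: 120.4 x28..45: 90.8
24 x-45..-28: 90.7 mid: 120.4 x28..45: 90.4
32 x-45..-28: 88.0 mid: 95.3 x28..45: 87.1
40 x-45..-28: 79.5 mid: 79.3 x28..45: 81.1
48 x-45..-28: 94.6 mid: 93.8 x28..45: 92.7
56 x-45..-28: 95.0 mid: 94.4 x28..45: 95.2
64 x-45..-28: 93.9 mid: 94.0 
[... 739 characters left out ...]
.45: 95.7
-16 x-45..-28: 96.2 mid: None x28..45: 96.2
-8 x-45..-28: 95.5 mid: None x28..45: 95.5
0 x-45..-28: 92.3 mid: None x28..45: 92.0
8 x-45..-28: 91.1 mid: 121.0 x28..45: 91.9
16 x-45..-28: 91.3 mid: 122.0 x28..45: 91.5
24 x-45..-28: 92.2 mid: 117.6 x28..45: 91.8
32 x-45..-28: 90.0 mid: 97.2 x28..45: 89.1
40 x-45..-28: 92.8 mid: None x28..45: None
48 x-45..-28: 95.9 mid: 95.3 x28..45: 95.3
56 x-45..-28: 95.6 mid: 95.7 x28..45: 95.9
64 x-45..-28: 95.9 mid: 95.8 x28..45: 95.9
72 x-45..-28: 93.8 mid: 94.9 x28..45: 94.9
80 x-45..-28: 74.0 mid: 74.6 x28..45: 76.3
88 x-45..-28: None mid: None x28..45: None
96 x-45..-28: None mid: None x28..45: None
104 x-45..-28: 83.9 mid: 83.9 x28..45: 83.7
```

```bash
python3 -m inch '[{"hand":60,"tx":0,"ty":0,"tz":0,"turn":0},{"hand":60,"tx":0,"ty":0,"tz":0,"turn":0},{"hand":60,"tx":0,"ty":0,"tz":15,"turn":0},{"hand":60,"tx":0,"ty":0,"tz":60,"turn":0},{"hand":60,"tx":0,"ty":0,"tz":80,"turn":0}]'
python3 -m inch '[{"hand":0,"tx":-4,"ty":50,"tz":0,"turn":0},{"hand":0,"tx":-8,"ty":100,"tz":0,"turn":0},{"hand":0,"tx":-12,"ty":150,"tz":0,"turn":0},{"hand":0,"tx":-15,"ty":181,"tz":0,"turn":0},{"hand":0,"tx":-15,"ty":181,"tz":-50,"turn":0}]'
python3 - <<'E'
from h import *
for n in("scene","side"): m,im,d=cam(n);save("p5"+n+".png",cv2.resize(im[200:360,230:450] if n=="scene" else im[200:360,230:450],None,fx=3,fy=3,interpolation=2))
E
python3 held.py c5 | head -6
```

```text
time: 18.25
eef_pos: [0.5772, 0.0877, 0.2049]
tcp_rot: [2.122, 2.313, 0.004]
force: [0.4, -0.5, -0.5]
opening: 0.0596
time: 18.88
eef_pos: [0.5633, 0.2716, 0.1547]
tcp_rot: [2.119, 2.315, 0.01]
force: [1.2, 0.1, -1.0]
opening: 0.0
tcp [559.4 268.6 148.6] local [-1.7 88.6] yaw 5.0 t 18.98 op 0.0
scene tin top x [4. 4.] y [96.6 96.6 96.6] block y [ 91.6 102.2]
  pots [(-100, 6), (-98, 8), (-96, 8), (-94, 7), (-92, 7), (-90, 7), (-88, 5), (-86, 7), (-84, 8), (-82, 13), (-78, 14), (-76, 4), (-74, 8), (-72, 6), (-70, 12), (-68, 13), (-40, 16), (-30, 7), (-28, 19), (-2, 15), (0, 4), (6, 5), (10, 5), (12, 7), (16, 4), (18, 8), (20, 6), (22, 9), (24, 5), (26, 10), (28, 15), (30, 17), (32, 7), (34, 4), (48, 7), (50, 17), (52, 25), (56, 20), (76, 24), (78, 6)]Traceback (most recent call last):
  File "held.py", line 13, in <module>
    print(n,"tin top x",np.round(np.percentile(q[:,0],[2,98])),"y",np.round(np.percentile(q[:,1],[2,50,98]),1),"block y",np.round(np.percentile(L[k2][:,1],[3,97]),1) if k2.sum()>5 else None)
                                 ~~~~~~~~~~~~~^^^^^^^^^^^^^^^
    return _quantile_unchecked(
        a, q, axis, out, overwrite_input, method, keepdims, weights)
    return _ureduce(a,
                    func=_quantile_ureduce_func,
    ...<5 lines>...
                    overwrite_input=overwrite_input,
                    method=method)
    r = func(a, **kwargs)
    result = _quantile(arr,
                       quantiles=q,
    ...<2 lines>...
                       out=out,
                       weights=wgt)
    slices_having_nans = np.isnan(arr[-1, ...])
                                  ~~~^^^^^^^^^
IndexError: index -1 is out of bounds for axis 0 with size 0
```

View pics/p5scene.png

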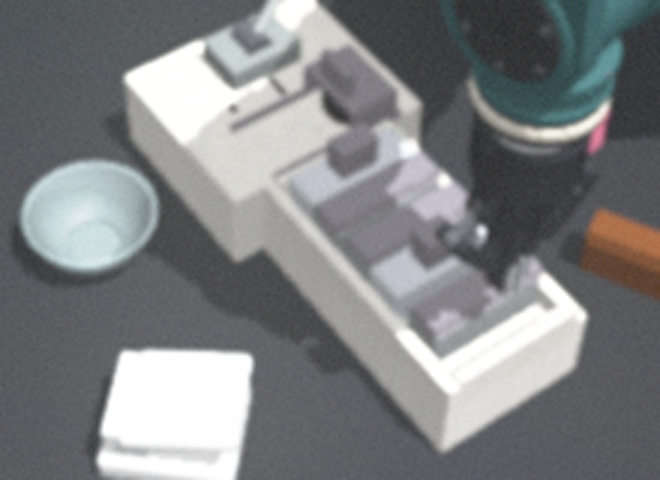

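Enlarged scene: two tins are seated upright in the row, at (352,150) and (410,265), and the shut fingers are over the far-end gap. I'll nudge the last pot over with the shut fingers to open that gap.

```bash
python3 -m inch '[{"hand":0,"tx":1,"ty":0,"tz":-10,"turn":0},{"hand":0,"tx":1,"ty":0,"tz":-20,"turn":0},{"hand":0,"tx":1,"ty":0,"tz":-30,"turn":0},{"hand":0,"tx":1,"ty":0,"tz":-38,"turn":0},{"hand":0,"tx":1,"ty":0,"tz":-44,"turn":0}]'
python3 -m inch '[{"hand":0,"tx":0,"ty":-3,"tz":0,"turn":0},{"hand":0,"tx":0,"ty":-6,"tz":0,"turn":0},{"hand":0,"tx":0,"ty":-9,"tz":0,"turn":0},{"hand":0,"tx":0,"ty":-11,"tz":0,"turn":0},{"hand":0,"tx":0,"ty":-11,"tz":0,"turn":0}]'
python3 -m inch '[{"hand":0,"tx":0,"ty":5,"tz":0,"turn":0},{"hand":0,"tx":0,"ty":7,"tz":20,"turn":0},{"hand":60,"tx":0,"ty":7,"tz":80,"turn":0},{"hand":60,"tx":0,"ty":7,"tz":140,"turn":0},{"hand":60,"tx":0,"ty":7,"tz":180,"turn":0}]'
```

```text
time: 19.7
eef_pos: [0.5624, 0.2687, 0.107]
tcp_rot: [-2.124, -2.315, 0.001]
force: [0.6, -0.8, 1.0]
opening: -0.0
time: 20.32
eef_pos: [0.5625, 0.2574, 0.1076]
tcp_rot: [2.124, 2.314, -0.0]
force: [0.5, 2.1, 1.6]
opening: -0.0001
time: 20.95
eef_pos: [0.5625, 0.2649, 0.2903]
tcp_rot: [2.123, 2.314, 0.002]
force: [0.7, 0.8, -0.4]
opening: 0.054
```

```bash
python3 -m inch '[{"hand":60,"tx":-2,"ty":-60,"tz":0,"turn":0},{"hand":60,"tx":-4,"ty":-120,"tz":0,"turn":0},{"hand":60,"tx":-6,"ty":-180,"tz":0,"turn":-3},{"hand":60,"tx":-8,"ty":-240,"tz":0,"turn":-3},{"hand":60,"tx":-10,"ty":-300,"tz":0,"turn":-3}]'
python3 -m inch '[{"hand":60,"tx":-2,"ty":-60,"tz":0,"turn":0},{"hand":60,"tx":-4,"ty":-120,"tz":0,"turn":0},{"hand":60,"tx":-6,"ty":-180,"tz":0,"turn":0},{"hand":60,"tx":-8,"ty":-240,"tz":0,"turn":0},{"hand":60,"tx":-10,"ty":-300,"tz":-20,"turn":0}]'
python3 -m inch '[{"hand":60,"tx":-4,"ty":-50,"tz":-20,"turn":0},{"hand":60,"tx":-5,"ty":-68,"tz":-20,"turn":0},{"hand":60,"tx":-5,"ty":-68,"tz":-20,"turn":0},{"hand":60,"tx":-5,"ty":-68,"tz":-20,"turn":0},{"hand":60,"tx":-5,"ty":-68,"tz":-20,"turn":0}]'
python3 tins.py wrist
```

```text
time: 21.58
eef_pos: [0.5521, -0.037, 0.2875]
tcp_rot: [-2.184, -2.258, 0.001]
force: [0.8, 0.2, 0.6]
opening: 0.06
time: 22.2
eef_pos: [0.5427, -0.3367, 0.2684]
tcp_rot: [2.183, 2.257, -0.0]
force: [1.6, 0.8, -0.5]
opening: 0.0601
time: 22.82
eef_pos: [0.5381, -0.4013, 0.2487]
tcp_rot: [2.182, 2.259, 0.0]
force: [0.2, 0.1, 0.1]
opening: 0.06
wrist 0.84 block [ 538. -415.] [36. 22.] 1.2 | body [ 538. -416.] [100.  35.] 1.3
tcp [ 538.1 -401.3  248.7] yaw 2.0 t 22.82 op 0.06 F [0.2 0.1 0.1]
```

```bash
python3 -m inch '[{"hand":60,"tx":0,"ty":-14,"tz":-50,"turn":-1},{"hand":60,"tx":0,"ty":-14,"tz":-110,"turn":-1},{"hand":60,"tx":0,"ty":-14,"tz":-155,"turn":-1},{"hand":60,"tx":0,"ty":-14,"tz":-175,"turn":-1},{"hand":60,"tx":0,"ty":-14,"tz":-179,"turn":-1}]'
python3 -m inch '[{"hand":60,"tx":0,"ty":0,"tz":0,"turn":0},{"hand":30,"tx":0,"ty":0,"tz":0,"turn":0},{"hand":25,"tx":0,"ty":0,"tz":0,"turn":0},{"hand":25,"tx":0,"ty":0,"tz":0,"turn":0},{"hand":25,"tx":0,"ty":0,"tz":0,"turn":0}]'
python3 -m inch '[{"hand":25,"tx":0,"ty":0,"tz":20,"turn":0},{"hand":25,"tx":0,"ty":0,"tz":60,"turn":0},{"hand":25,"tx":0,"ty":0,"tz":110,"turn":0},{"hand":25,"tx":0,"ty":0,"tz":160,"turn":0},{"hand":25,"tx":0,"ty":0,"tz":220,"turn":0}]'
```

```text
time: 23.55
eef_pos: [0.5372, -0.4157, 0.0678]
tcp_rot: [-2.202, -2.238, 0.0]
force: [0.1, 0.5, 0.2]
opening: 0.0598
time: 24.18
eef_pos: [0.5381, -0.417, 0.0702]
tcp_rot: [2.202, 2.238, 0.0]
force: [-0.4, 0.9, 6.7]
opening: 0.035
time: 24.8
eef_pos: [0.5372, -0.4161, 0.2906]
tcp_rot: [-2.203, -2.239, -0.0]
force: [0.6, -0.6, -1.2]
opening: 0.0346
```

Delta: +24, +681, turn +4.

```bash
python3 -m inch '[{"hand":25,"tx":2,"ty":58,"tz":0,"turn":1},{"hand":25,"tx":4,"ty":116,"tz":0,"turn":2},{"hand":25,"tx":6,"ty":174,"tz":0,"turn":3},{"hand":25,"tx":8,"ty":232,"tz":0,"turn":4},{"hand":25,"tx":10,"ty":290,"tz":0,"turn":4}]'
python3 -m inch '[{"hand":25,"tx":2,"ty":58,"tz":0,"turn":0},{"hand":25,"tx":4,"ty":116,"tz":0,"turn":0},{"hand":25,"tx":6,"ty":174,"tz":0,"turn":0},{"hand":25,"tx":8,"ty":232,"tz":0,"turn":0},{"hand":25,"tx":10,"ty":290,"tz":0,"turn":0}]'
python3 -m inch '[{"hand":25,"tx":4,"ty":50,"tz":0,"turn":0},{"hand":25,"tx":4,"ty":101,"tz":-10,"turn":0},{"hand":25,"tx":4,"ty":101,"tz":-50,"turn":0},{"hand":25,"tx":4,"ty":101,"tz":-92,"turn":0},{"hand":25,"tx":4,"ty":101,"tz":-92,"turn":0}]'
python3 held.py c6
```

```text
time: 25.42
eef_pos: [0.5473, -0.1247, 0.2894]
tcp_rot: [2.123, 2.314, 0.001]
force: [0.8, 0.4, -1.6]
opening: 0.0347
time: 26.05
eef_pos: [0.5573, 0.1654, 0.2894]
tcp_rot: [2.124, 2.314, 0.001]
force: [1.5, -0.2, -1.3]
opening: 0.0349
time: 26.68
eef_pos: [0.5601, 0.2641, 0.195]
tcp_rot: [-2.122, -2.313, 0.006]
force: [-0.0, -0.7, -1.3]
opening: 0.0345
tcp [560.1 264.1 195. ] local [-1.4 84. ] yaw 4.9 t 26.68 op 0.0345
scene tin top x [-48.  47.] y [ 73.9  95.8 106. ] block y [79.8 99.5]
  pots [(-102, 4), (-98, 6), (-96, 5), (-94, 8), (-90, 7), (-88, 8), (-86, 10), (-84, 4), (-80, 23), (-78, 16), (-76, 12), (-74, 4), (-70, 8), (-68, 26), (-42, 29), (-40, 12), (-38, 4), (-30, 9), (-28, 20), (-2, 13), (4, 4), (6, 6), (12, 9), (14, 9), (18, 7), (20, 7), (22, 6), (24, 4), (26, 4), (28, 18), (30, 14), (32, 4), (34, 8), (40, 6), (42, 7), (44, 8), (46, 7), (48, 9), (50, 4), (52, 6), (54, 6), (56, 6), (60, 5), (64, 5), (66, 5), (68, 4)]
side tin top x [-50.  47.] y [ 72.2  95.7 105.8] block y [ 77.6 100.1]
  pots [(-92, 5), (-90, 5), (-88, 5), (-86, 4), (-84, 5), (-82, 4), (-80, 5), (-78, 6), (-76, 5), (-72, 4), (-70, 7), (-68, 6), (-66, 11), (-64, 11), (-62, 9), (-60, 10), (-58, 12), (-56, 14), (-54, 6), (-52, 9), (-50, 17), (-46, 25), (-42, 14), (-30, 4), (-28, 10), (-24, 9), (-22, 7), (-20, 10), (-18, 6), (-16, 6), (-14, 9), (-12, 9), (-10, 7), (66, 4), (68, 8)]
wrist tin top x [-48.  50.] y [ 71.1  95.3 102.8] block y [75.8 96.5]
  pots [(-66, 22), (-44, 159), (-42, 4), (-34, 12), (-32, 160), (-4, 37)]
```

```bash
python3 -m inch '[{"hand":25,"tx":1,"ty":-2,"tz":-15,"turn":0},{"hand":25,"tx":1,"ty":-2,"tz":-28,"turn":0},{"hand":25,"tx":1,"ty":-2,"tz":-38,"turn":0},{"hand":25,"tx":1,"ty":-2,"tz":-45,"turn":0},{"hand":25,"tx":1,"ty":-2,"tz":-52,"turn":0}]'
python3 -m inch '[{"hand":25,"tx":0,"ty":0,"tz":-5,"turn":0},{"hand":25,"tx":0,"ty":0,"tz":-10,"turn":0},{"hand":25,"tx":0,"ty":0,"tz":-15,"turn":0},{"hand":25,"tx":0,"ty":0,"tz":-20,"turn":0},{"hand":25,"tx":0,"ty":0,"tz":-24,"turn":0}]'
```

```text
time: 27.45
eef_pos: [0.5627, 0.2628, 0.1447]
tcp_rot: [-2.124, -2.315, -0.001]
force: [-0.2, 1.5, -1.0]
opening: 0.0347
time: 28.08
eef_pos: [0.5625, 0.2625, 0.1205]
tcp_rot: [-2.124, -2.315, -0.0]
force: [-0.0, 1.3, -1.1]
opening: 0.0349
```

Smooth. I'll release, rise and look down the row.

```bash
python3 -m inch '[{"hand":60,"tx":0,"ty":0,"tz":-1,"turn":0},{"hand":60,"tx":0,"ty":0,"tz":-1,"turn":0},{"hand":60,"tx":0,"ty":0,"tz":20,"turn":0},{"hand":60,"tx":0,"ty":0,"tz":80,"turn":0},{"hand":60,"tx":0,"ty":-30,"tz":130,"turn":0}]'
python3 -m inch '[{"hand":60,"tx":0,"ty":-60,"tz":40,"turn":0},{"hand":60,"tx":0,"ty":-120,"tz":40,"turn":0},{"hand":60,"tx":0,"ty":-170,"tz":40,"turn":0},{"hand":60,"tx":0,"ty":-170,"tz":40,"turn":0},{"hand":60,"tx":0,"ty":-170,"tz":40,"turn":0}]'
python3 bay.py w7.png; python3 hts.py | grep -v None
```

```text
time: 28.7
eef_pos: [0.5624, 0.2331, 0.2529]
tcp_rot: [2.121, 2.317, 0.001]
force: [1.1, 0.3, -0.4]
opening: 0.06
time: 29.32
eef_pos: [0.5626, 0.0626, 0.291]
tcp_rot: [2.125, 2.314, 0.0]
force: [-0.7, 0.7, -0.3]
opening: 0.0603
tcp [562.6  62.6 291. ] yaw 4.9 t 29.325 0.06027073213859888
pots [(-107, 51), (-104, 163), (-101, 153), (-98, 152), (-95, 150), (-92, 152), (-89, 169), (-86, 163), (-83, 285), (-80, 245), (-77, 63), (-74, 268), (-71, 388), (-68, 330), (-65, 396), (-62, 334), (-59, 396), (-56, 337), (-53, 398), (-50, 339), (-47, 397), (-44, 54), (-35, 273), (-32, 349), (-29, 384), (-26, 354), (-23, 384), (-20, 355), (-17, 372), (-14, 360), (-11, 366), (-8, 351), (-5, 130), (-2, 141), (1, 304), (4, 223), (7, 163), (10, 150), (13, 145), (16, 165), (19, 144), (22, 159), (25, 151), (28, 117), (31, 71), (34, 432), (37, 347), (40, 346), (43, 344), (46, 344), (49, 349), (52, 339), (55, 326), (58, 337), (61, 239), (64, 64), (67, 188), (70, 156), (73, 4)]
end walls [(-125, 184), (-122, 365), (-119, 335), (-116, 354), (-113, 187), (-77, 62), (-44, 27), (-38, 87), (-5, 4), (-2, 7), (64,
[... 1823 characters left out ...]
45..-28: 566.3 mid: 644.2 x28..45: 680.4
-56 x-45..-28: 665.4 mid: 676.7 x28..45: 97.3
-48 x-45..-28: 684.7 mid: 95.3 x28..45: 96.0
-40 x-45..-28: 90.6 mid: 91.0 x28..45: 90.7
-24 x-45..-28: 95.1 mid: 95.4 x28..45: 95.7
8 x-45..-28: 91.6 mid: 121.7 x28..45: 91.9
16 x-45..-28: 92.0 mid: 122.5 x28..45: 92.3
24 x-45..-28: 92.3 mid: 117.1 x28..45: 91.3
32 x-45..-28: 92.2 mid: 103.7 x28..45: 91.4
40 x-45..-28: 94.8 mid: 95.4 x28..45: 95.0
48 x-45..-28: 96.1 mid: 95.7 x28..45: 96.2
72 x-45..-28: 90.9 mid: 120.0 x28..45: 91.3
80 x-45..-28: 91.2 mid: 121.7 x28..45: 91.8
88 x-45..-28: 91.7 mid: 121.6 x28..45: 91.4
96 x-45..-28: 92.1 mid: 107.2 x28..45: 91.8
104 x-45..-28: 87.1 mid: 85.9 x28..45: 85.9
```

View pics/w7.png

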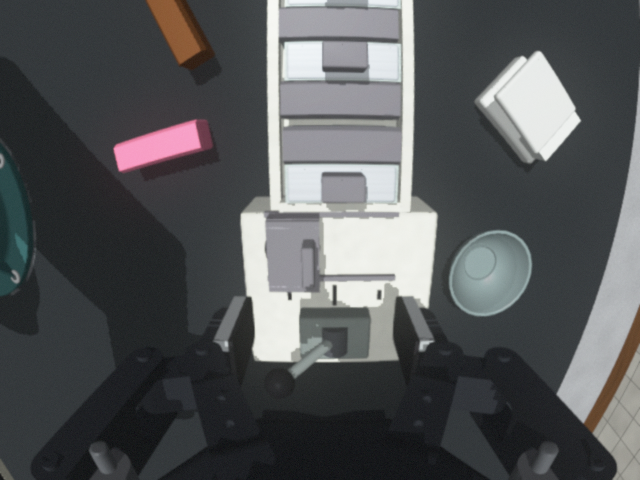

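The wrist picture shows three tins and three pots alternating in the bay, all level, and the lever ball at (280,382) leaning to the near side. Next I'll locate the ball, fin and middle mark.

```bash
python3 - <<'E'
from h import *
A=np.array([.5687,.1805]);a=np.radians(4.9);R=np.array([[np.cos(a),-np.sin(a)],[np.sin(a),np.cos(a)]])
P=np.load("last.npz")["P"]
def at(n,u,v,r=4):
    q=P[v-r:v+r+1,u-r:u+r+1].reshape(-1,3);q=np.nanmedian(q,0);print(n,np.round(q*1000,1),"local",np.round((q[:2]-A)@R*1000,1))
at("ball",280,382,6);at("rod",312,357,2);at("hinge",336,341,2);at("fin",308,265,2)
Q=P.reshape(-1,3);Q=Q[np.isfinite(Q[:,0])];L=(Q[:,:2]-A)@R*1000;z=Q[:,2]*1000
k=(z>155)&(z<192)&(L[:,1]<-190)&(L[:,1]>-290)&(abs(L[:,0])<90);print("ball ext",np.percentile(L[k],[2,50,98],axis=0),np.percentile(z[k],[5,98]))
k=(z>133)&(z<143)&(L[:,1]>-190)&(L[:,1]<-110)&(abs(L[:,0])<80);print("fin ext",np.percentile(L[k],[2,50,98],axis=0))
E
```

```text
ball [538.6 -59.  180.7] local [ -50.5 -236. ]
rod [563.5 -61.5 138.5] local [ -25.8 -240.7]
hinge [585.6 -58.2 114.6] local [  -3.6 -239.3]
fin [553.8  28.3 138.7] local [ -27.9 -150.4]
ball ext [[ -63.42808962 -249.89707485]
 [ -50.02013756 -238.88246102]
 [ -36.70294037 -231.44224843]] [158.03364793 185.05534343]
fin ext [[ -32.9210535  -170.54110829]
 [ -28.13685985 -152.70118944]
 [ -23.85446311 -136.56052175]]
```

```bash
python3 -m inch '[{"hand":75,"tx":-8,"ty":-43,"tz":0,"turn":0},{"hand":75,"tx":-16,"ty":-86,"tz":0,"turn":0},{"hand":75,"tx":-23,"ty":-129,"tz":0,"turn":0},{"hand":75,"tx":-23,"ty":-129,"tz":-55,"turn":0},{"hand":75,"tx":-23,"ty":-129,"tz":-100,"turn":0}]'
python3 -m inch '[{"hand":60,"tx":0,"ty":0,"tz":0,"turn":0},{"hand":45,"tx":0,"ty":0,"tz":0,"turn":0},{"hand":34,"tx":0,"ty":0,"tz":0,"turn":0},{"hand":34,"tx":0,"ty":0,"tz":0,"turn":0},{"hand":34,"tx":0,"ty":0,"tz":0,"turn":0}]'
python3 - <<'E'
from h import *
m,im,d=cam("wrist");save("w8.png",im)
E
```

```text
time: 30.1
eef_pos: [0.5395, -0.0661, 0.1894]
tcp_rot: [2.123, 2.315, 0.0]
force: [0.2, -0.2, -0.6]
opening: 0.0752
time: 30.72
eef_pos: [0.5398, -0.0666, 0.1913]
tcp_rot: [2.123, 2.314, 0.001]
force: [-0.8, 0.5, -0.1]
opening: 0.034
```

View pics/w8.png

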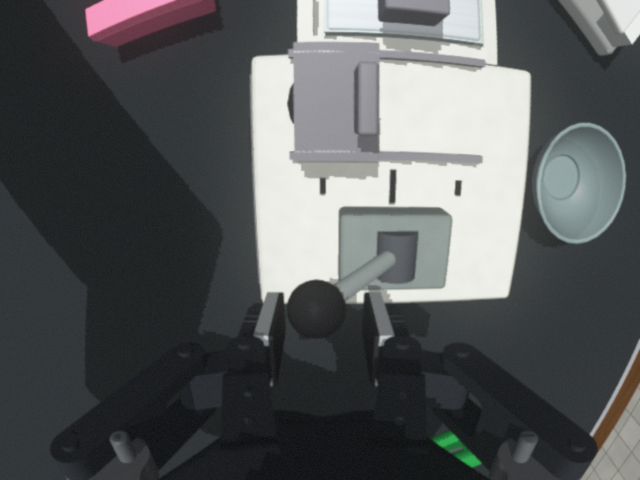

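```bash
python3 -m inch '[{"hand":34,"tx":10,"ty":1,"tz":1,"turn":0},{"hand":34,"tx":22,"ty":2,"tz":5,"turn":0},{"hand":34,"tx":34,"ty":3,"tz":9,"turn":0},{"hand":34,"tx":44,"ty":4,"tz":11,"turn":0},{"hand":34,"tx":51,"ty":4,"tz":11,"turn":0}]'
cat > lev.py <<'E'
from h import *
import sys
A=np.array([.5687,.1805]);a=np.radians(4.9);R=np.array([[np.cos(a),-np.sin(a)],[np.sin(a),np.cos(a)]])
for n in sys.argv[2:]:
    m,im,d=cam(n);save(sys.argv[1]+n+".png",im)
    Q=cloud(n,m,d).reshape(-1,3);k=np.isfinite(Q[:,0]);Q=Q[k];c=im.reshape(-1,3)[k].astype(int);L=(Q[:,:2]-A)@R*1000;z=Q[:,2]*1000
    k=(c.max(1)<70)&(z>155)&(z<205)&(L[:,1]<-220)&(L[:,1]>-265)&(abs(L[:,0])<80);print(n,"ball",k.sum(),np.percentile(L[k],[2,50,98],axis=0).round(1).tolist(),np.percentile(z[k],[2,98]).round(1))
    for z0,z1 in((130,140),(140,150),(150,160)):
        k=(z>z0)&(z<z1)&(L[:,1]<-225)&(L[:,1]>-260)&(abs(L[:,0])<60);print("  rod",z0,k.sum(),np.percentile(L[k,0],[5,50,95]).round(1) if k.any() else None)
    k=(z>133)&(z<143)&(L[:,1]>-175)&(L[:,1]<-125)&(abs(L[:,0])<80);print("  fin",k.sum(),np.percentile(L[k],[2,50,98],axis=0).round(1).tolist() if k.any() else None)
E
python3 lev.py l1 scene side wrist
```

```text
time: 31.4
eef_pos: [0.5913, -0.0625, 0.2017]
tcp_rot: [2.124, 2.315, 0.0]
force: [-0.6, -0.0, 0.3]
opening: 0.0337
scene ball 88 [[-15.0, -252.0], [0.7, -238.5], [32.9, -227.2]] [183.  204.2]
  rod 130 10 [-6.6 -1.6  2.1]
  rod 140 14 [-6.3 -1.3  1.8]
  rod 150 11 [-4.1  1.2  3.3]
  fin 48 [[-32.0, -167.5], [-26.5, -150.2], [-22.4, -133.1]]
side ball 68 [[-28.7, -240.5], [-4.6, -234.4], [9.2, -226.3]] [178.5 201. ]
  rod 130 15 [-9.3 -6.4 -1.3]
  rod 140 8 [-7.1 -3.9 -1.1]
  rod 150 8 [-7.1 -4.5 -1.4]
  fin 38 [[-34.5, -167.7], [-29.8, -148.6], [-24.8, -134.2]]
wrist ball 4118 [[-26.7, -253.4], [-1.1, -238.8], [30.9, -231.7]] [185.3 204. ]
  rod 130 113 [-7.8 -3.5  0.9]
  rod 140 127 [-7.4 -3.2  1.4]
  rod 150 159 [-7.1 -2.9  1.5]
  fin 1409 [[-33.1, -171.5], [-28.0, -154.4], [-23.5, -137.5]]
```

View pics/l1wrist.png

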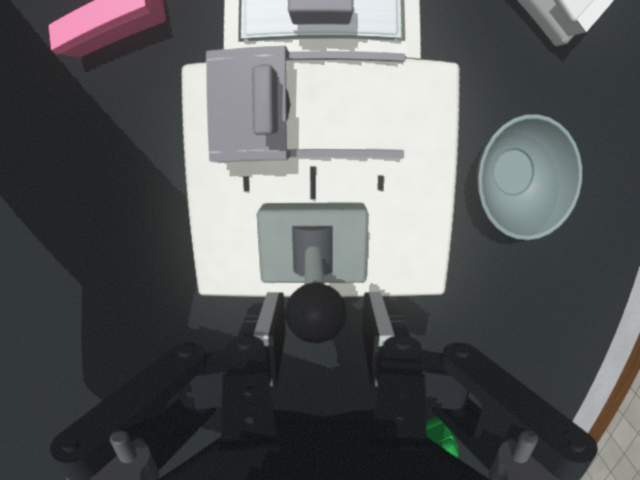

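The wrist shows the lever straight, with its ball at (316,312) in line with the long mark at (313,183); the rod tilts by about 0.03 rad. The lock fin is at (262,100). I'll rise, then straddle the fin.

```bash
python3 -m inch '[{"hand":40,"tx":-3,"ty":0,"tz":0,"turn":0},{"hand":40,"tx":-3,"ty":0,"tz":30,"turn":0},{"hand":40,"tx":-3,"ty":0,"tz":60,"turn":0},{"hand":40,"tx":-20,"ty":45,"tz":60,"turn":0},{"hand":40,"tx":-37,"ty":87,"tz":60,"turn":0}]'
python3 -m inch '[{"hand":40,"tx":0,"ty":0,"tz":-40,"turn":0},{"hand":40,"tx":0,"ty":0,"tz":-70,"turn":0},{"hand":40,"tx":0,"ty":0,"tz":-70,"turn":0},{"hand":40,"tx":0,"ty":0,"tz":-70,"turn":0},{"hand":40,"tx":0,"ty":0,"tz":-70,"turn":0}]'
python3 lev.py l2 scene side wrist
```

```text
time: 32.17
eef_pos: [0.5528, 0.0252, 0.2621]
tcp_rot: [2.125, 2.313, 0.001]
force: [0.6, 0.5, 0.4]
opening: 0.0401
time: 32.8
eef_pos: [0.5542, 0.0242, 0.1931]
tcp_rot: [2.123, 2.313, 0.002]
force: [0.2, 0.2, 0.3]
opening: 0.0407
scene ball 78 [[-7.0, -247.6], [3.1, -235.6], [12.0, -228.2]] [182.2 199.8]
  rod 130 13 [-7.4 -2.6  1.8]
  rod 140 12 [-2.5  0.5  2.4]
  rod 150 11 [-3.3  1.6  2.8]
  fin 51 [[-31.6, -165.9], [-26.4, -148.9], [-21.4, -132.1]]
side ball 24 [[-14.2, -241.3], [-6.5, -231.8], [1.3, -227.2]] [173.1 192.1]
  rod 130 11 [-9.7 -6.4 -1.2]
  rod 140 11 [-7.2 -4.6 -1.1]
  rod 150 7 [-7.1 -4.2 -1.3]
  fin 37 [[-34.3, -169.2], [-29.8, -149.9], [-25.3, -132.4]]Traceback (most recent call last):
  File "lev.py", line 7, in <module>
    k=(c.max(1)<70)&(z>155)&(z<205)&(L[:,1]<-220)&(L[:,1]>-265)&(abs(L[:,0])<80);print(n,"ball",k.sum(),np.percentile(L[k],[2,50,98],axis=0).round(1).tolist(),np.percentile(z[k],[2,98]).round(1))
                                                                                                        ~~~~~~~~~~~~~^^^^^^^^^^^^^^^^^^^^^^^
    return _quantile_unchecked(
        a, q, axis, out, overwrite_input, method, keepdims, weights)
    return _ureduce(a,
                    func=_quantile_ureduce_func,
    ...<5 lines>...
                    overwrite_input=overwrite_input,
                    method=method)
    r = func(a, **kwargs)
    result = _quantile(arr,
                       quantiles=q,
    ...<2 lines>...
                       out=out,
                       weights=wgt)
    slices_having_nans = np.isnan(arr[-1, ...])
                                  ~~~^^^^^^^^^
IndexError: index -1 is out of bounds for axis 0 with size 0
```

View pics/l2wrist.png

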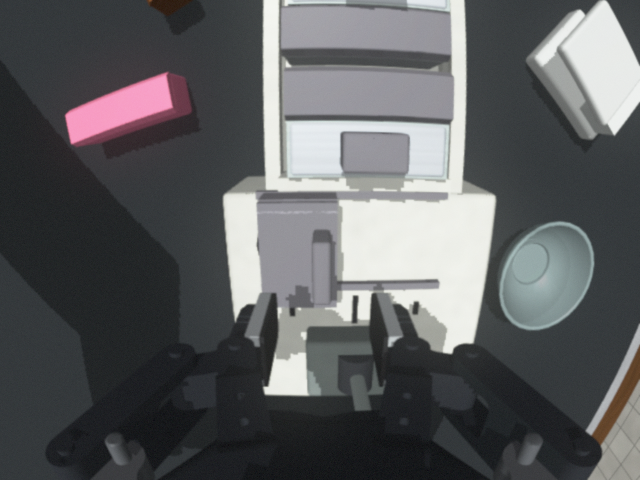

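Fin at (322,267), centred between the jaws. I'll descend, close loosely around it and slide.

```bash
python3 -m inch '[{"hand":40,"tx":0,"ty":0,"tz":-20,"turn":0},{"hand":40,"tx":0,"ty":0,"tz":-36,"turn":0},{"hand":40,"tx":0,"ty":0,"tz":-47,"turn":0},{"hand":20,"tx":0,"ty":0,"tz":-47,"turn":0},{"hand":20,"tx":0,"ty":0,"tz":-47,"turn":0}]'
python3 -m inch '[{"hand":20,"tx":12,"ty":1,"tz":0,"turn":0},{"hand":20,"tx":25,"ty":2,"tz":0,"turn":0},{"hand":20,"tx":38,"ty":3,"tz":0,"turn":0},{"hand":20,"tx":50,"ty":4,"tz":0,"turn":0},{"hand":20,"tx":58,"ty":5,"tz":0,"turn":0}]'
sed -i 's/k.sum(),np.percentile(L\[k\],\[2,50,98\],axis=0).round(1).tolist(),np.percentile(z\[k\],\[2,98\]).round(1))/k.sum(),(np.percentile(L[k],[2,50,98],axis=0).round(1).tolist(),np.percentile(z[k],[2,98]).round(1)) if k.any() else None)/' lev.py
python3 lev.py l3 scene side wrist
```

```text
time: 33.58
eef_pos: [0.5539, 0.0244, 0.1454]
tcp_rot: [2.124, 2.314, 0.001]
force: [-0.4, 0.5, -0.0]
opening: 0.0201
time: 34.2
eef_pos: [0.6114, 0.0293, 0.1444]
tcp_rot: [-2.123, -2.314, 0.003]
force: [-30.6, -5.4, 14.1]
opening: 0.02
scene ball 0 None
  rod 130 0 None
  rod 140 0 None
  rod 150 0 None
  fin 90 [[9.5, -164.7], [25.2, -145.3], [53.7, -133.5]]
side ball 34 ([[-14.8, -242.7], [-7.5, -234.4], [0.5, -227.8]], array([184.1, 199.3]))
  rod 130 0 None
  rod 140 0 None
  rod 150 0 None
  fin 65 [[5.8, -163.4], [22.9, -145.8], [51.0, -132.9]]
wrist ball 0 None
  rod 130 0 None
  rod 140 0 None
  rod 150 0 None
  fin 2777 [[7.6, -169.6], [24.1, -148.5], [50.8, -136.2]]
```

```bash
python3 -m inch '[{"hand":20,"tx":-4,"ty":0,"tz":0,"turn":0},{"hand":26,"tx":-4,"ty":0,"tz":10,"turn":0},{"hand":26,"tx":-4,"ty":0,"tz":50,"turn":0},{"hand":10,"tx":-40,"ty":-3,"tz":60,"turn":0},{"hand":0,"tx":-71,"ty":-6,"tz":60,"turn":0}]'
python3 -m inch '[{"hand":0,"tx":0,"ty":0,"tz":0,"turn":0},{"hand":0,"tx":0,"ty":0,"tz":-15,"turn":0},{"hand":0,"tx":0,"ty":0,"tz":-35,"turn":0},{"hand":0,"tx":0,"ty":0,"tz":-50,"turn":0},{"hand":0,"tx":0,"ty":0,"tz":-60,"turn":0}]'
python3 lev.py l4 scene side wrist
```

```text
time: 34.98
eef_pos: [0.5406, 0.0234, 0.2065]
tcp_rot: [2.122, 2.313, 0.003]
force: [-0.0, -0.3, 0.2]
opening: 0.0001
time: 35.6
eef_pos: [0.5414, 0.0235, 0.1445]
tcp_rot: [2.124, 2.315, 0.0]
force: [0.7, -0.4, 0.1]
opening: 0.0003
scene ball 85 ([[-10.4, -248.1], [2.6, -235.2], [11.4, -226.6]], array([183.3, 200.5]))
  rod 130 13 [-6.7 -1.9  1.4]
  rod 140 15 [-3.6  0.1  3. ]
  rod 150 8 [-3.   0.4  3.1]
  fin 94 [[-51.2, -166.6], [21.2, -145.0], [29.9, -132.5]]
side ball 0 None
  rod 130 4 [-8.8 -7.  -4.7]
  rod 140 2 [-1.3 -1.3 -1.3]
  rod 150 0 None
  fin 70 [[-54.9, -164.1], [18.0, -145.0], [26.7, -132.1]]
wrist ball 0 None
  rod 130 0 None
  rod 140 0 None
  rod 150 0 None
  fin 2621 [[-52.6, -169.7], [19.7, -148.2], [27.6, -136.1]]
```

View pics/l4wrist.png

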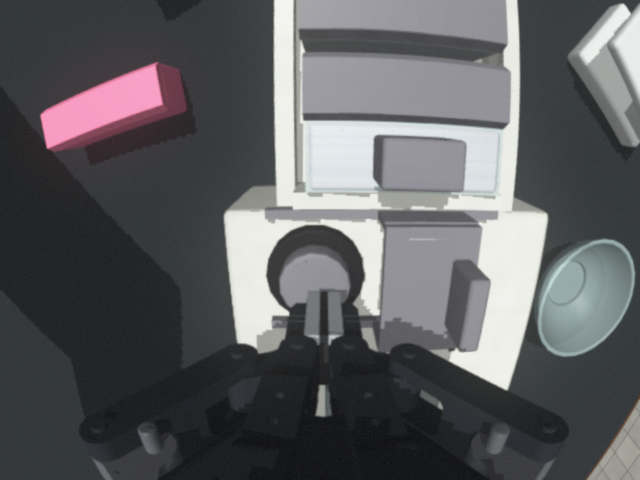

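The lock fin is aside at (468,305), and the button is exposed at (316,275) under the shut fingertips. I'll press it.

```bash
python3 -m inch '[{"hand":0,"tx":0,"ty":0,"tz":-8,"turn":0},{"hand":0,"tx":0,"ty":0,"tz":-14,"turn":0},{"hand":0,"tx":0,"ty":0,"tz":-18,"turn":0},{"hand":0,"tx":0,"ty":0,"tz":-22,"turn":0},{"hand":0,"tx":0,"ty":0,"tz":-22,"turn":0}]'
python3 -m inch '[{"hand":0,"tx":0,"ty":0,"tz":-2,"turn":0},{"hand":0,"tx":0,"ty":0,"tz":-4,"turn":0},{"hand":0,"tx":0,"ty":0,"tz":-4,"turn":0},{"hand":0,"tx":0,"ty":0,"tz":-4,"turn":0},{"hand":0,"tx":0,"ty":0,"tz":-4,"turn":0}]'
```

```text
time: 36.38
eef_pos: [0.5406, 0.0234, 0.1227]
tcp_rot: [-2.124, -2.315, 0.0]
force: [-0.8, -0.7, 2.1]
opening: -0.0
time: 37.0
eef_pos: [0.5406, 0.0234, 0.1189]
tcp_rot: [2.124, 2.315, 0.0]
force: [-1.8, 0.4, 3.2]
opening: 0.0004
```

```bash
python3 -m inch '[{"hand":0,"tx":0,"ty":0,"tz":-1,"turn":0},{"hand":0,"tx":0,"ty":0,"tz":-2,"turn":0},{"hand":0,"tx":0,"ty":0,"tz":-3,"turn":0},{"hand":0,"tx":0,"ty":0,"tz":-3,"turn":0},{"hand":0,"tx":0,"ty":0,"tz":-3,"turn":0}]'
```

```text
time: 37.62
eef_pos: [0.5406, 0.0234, 0.1159]
tcp_rot: [2.124, 2.315, 0.0]
force: [-0.6, -0.2, 4.3]
opening: -0.0003
```

```bash
python3 -m inch '[{"hand":0,"tx":0,"ty":0,"tz":-1,"turn":0},{"hand":0,"tx":0,"ty":0,"tz":-2,"turn":0},{"hand":0,"tx":0,"ty":0,"tz":-2,"turn":0},{"hand":0,"tx":0,"ty":0,"tz":-2,"turn":0},{"hand":0,"tx":0,"ty":0,"tz":-2,"turn":0}]'
```

```text
time: 38.25
eef_pos: [0.5407, 0.0234, 0.1148]
tcp_rot: [2.123, 2.314, 0.001]
force: [-4.5, 0.4, 19.1]
opening: -0.0004
```

```bash
python3 -m inch '[{"hand":0,"tx":0,"ty":0,"tz":10,"turn":0},{"hand":0,"tx":0,"ty":0,"tz":50,"turn":0},{"hand":10,"tx":0,"ty":0,"tz":90,"turn":0},{"hand":40,"tx":35,"ty":3,"tz":90,"turn":0},{"hand":40,"tx":64,"ty":6,"tz":90,"turn":0}]'
python3 -m inch '[{"hand":40,"tx":0,"ty":0,"tz":0,"turn":0},{"hand":40,"tx":0,"ty":0,"tz":-15,"turn":0},{"hand":40,"tx":0,"ty":0,"tz":-35,"turn":0},{"hand":40,"tx":0,"ty":0,"tz":-48,"turn":0},{"hand":40,"tx":0,"ty":0,"tz":-58,"turn":0}]'
python3 -m inch '[{"hand":20,"tx":0,"ty":0,"tz":0,"turn":0},{"hand":20,"tx":0,"ty":0,"tz":0,"turn":0},{"hand":20,"tx":0,"ty":0,"tz":0,"turn":0},{"hand":20,"tx":-6,"ty":0,"tz":0,"turn":0},{"hand":20,"tx":-12,"ty":-1,"tz":0,"turn":0}]'
```

```text
time: 38.88
eef_pos: [0.6056, 0.0295, 0.2042]
tcp_rot: [2.124, 2.314, 0.001]
force: [0.6, 0.5, 0.2]
opening: 0.0395
time: 39.5
eef_pos: [0.6039, 0.0294, 0.145]
tcp_rot: [-2.124, -2.314, 0.001]
force: [0.8, -0.5, -1.3]
opening: 0.0399
time: 40.12
eef_pos: [0.5924, 0.0286, 0.146]
tcp_rot: [2.124, 2.315, 0.001]
force: [2.0, 1.2, -0.1]
opening: 0.0197
```

Pushing with about 2 N, as expected. Next: 42 mm more to home.

```bash
python3 -m inch '[{"hand":20,"tx":-12,"ty":-1,"tz":0,"turn":0},{"hand":20,"tx":-24,"ty":-2,"tz":0,"turn":0},{"hand":20,"tx":-34,"ty":-3,"tz":0,"turn":0},{"hand":20,"tx":-42,"ty":-4,"tz":0,"turn":0},{"hand":20,"tx":-42,"ty":-4,"tz":0,"turn":0}]'
python3 -m inch '[{"hand":20,"tx":3,"ty":0,"tz":0,"turn":0},{"hand":26,"tx":3,"ty":0,"tz":0,"turn":0},{"hand":26,"tx":3,"ty":0,"tz":40,"turn":0},{"hand":26,"tx":3,"ty":0,"tz":100,"turn":0},{"hand":26,"tx":3,"ty":0,"tz":150,"turn":0}]'
python3 lev.py l5 scene side wrist
```

```text
time: 40.75
eef_pos: [0.5499, 0.0244, 0.1459]
tcp_rot: [-2.124, -2.314, 0.001]
force: [0.6, 0.1, 0.2]
opening: 0.0204
time: 41.38
eef_pos: [0.5536, 0.0245, 0.2979]
tcp_rot: [2.124, 2.314, 0.001]
force: [-0.1, 1.1, 0.2]
opening: 0.026
scene ball 82 ([[-10.1, -247.9], [2.7, -235.7], [11.7, -227.9]], array([182.6, 200.5]))
  rod 130 12 [-5.9  0.2  2.1]
  rod 140 12 [-3.9  0.7  2.7]
  rod 150 9 [-3.1 -0.2  2.6]
  fin 56 [[-31.8, -167.0], [-26.0, -148.1], [-21.0, -132.4]]
side ball 62 ([[-14.9, -242.1], [-4.3, -233.1], [8.4, -227.1]], array([178.2, 198.4]))
  rod 130 12 [-9.3 -5.7 -1.3]
  rod 140 10 [-7.  -4.2 -1.2]
  rod 150 9 [-7.  -4.2 -1. ]
  fin 36 [[-33.4, -168.4], [-28.8, -146.1], [-24.1, -132.7]]
wrist ball 427 ([[-13.5, -251.0], [-7.1, -239.2], [-1.8, -231.9]], array([183.7, 199.7]))
  rod 130 63 [-7.8 -4.7  0.1]
  rod 140 54 [-7.3 -3.9 -0.7]
  rod 150 50 [-7.  -4.7 -1.5]
  fin 527 [[-31.9, -170.7], [-27.9, -153.1], [-23.1, -136.5]]
```

View pics/l5wrist.png

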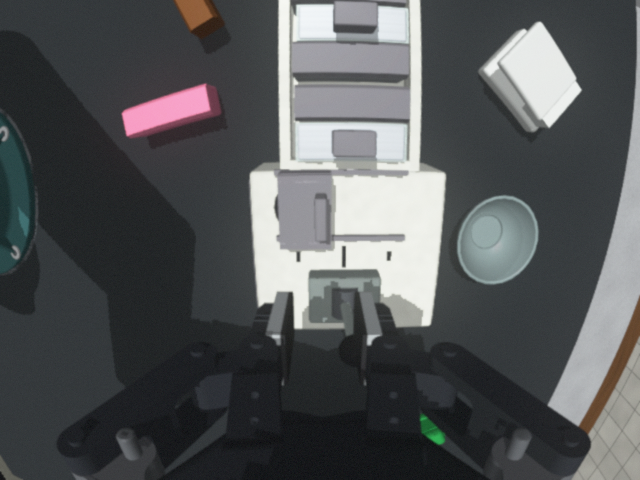

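The lock covers the button again, with its fin at (321,218), within 1 mm of its first position. The lever is upright. I'll step aside for a last row check.

```bash
python3 -m inch '[{"hand":26,"tx":-15,"ty":-50,"tz":0,"turn":0},{"hand":26,"tx":-35,"ty":-100,"tz":0,"turn":0},{"hand":26,"tx":-55,"ty":-155,"tz":0,"turn":0},{"hand":26,"tx":-75,"ty":-210,"tz":0,"turn":0},{"hand":26,"tx":-75,"ty":-260,"tz":0,"turn":0}]'
python3 hts.py; python3 - <<'E'
from h import *
m,im,d=cam("side");save("end.png",cv2.resize(im[180:370,230:430],None,fx=3,fy=3,interpolation=2))
E
```

```text
time: 42.15
eef_pos: [0.4771, -0.2371, 0.295]
tcp_rot: [-2.124, -2.313, 0.0]
force: [2.2, -0.4, 0.6]
opening: 0.0257
scene
-104 x-45..-28: 89.6 mid: 119.6 x28..45: 90.4
-96 x-45..-28: 90.7 mid: 120.5 x28..45: 90.3
-88 x-45..-28: 90.8 mid: 120.5 x28..45: 91.0
-80 x-45..-28: 90.9 mid: 106.2 x28..45: 89.9
-72 x-45..-28: 89.9 mid: 90.1 x28..45: 91.0
-64 x-45..-28: 95.5 mid: 93.8 x28..45: 95.0
-56 x-45..-28: 94.6 mid: 94.5 x28..45: 94.6
-48 x-45..-28: 95.0 mid: 94.2 x28..45: 94.2
-40 x-45..-28: 90.0 mid: 88.9 x28..45: 88.9
-32 x-45..-28: None mid: None x28..45: None
-24 x-45..-28: 94.1 mid: 94.2 x28..45: 94.5
-16 x-45..-28: 94.6 mid: 94.5 x28..45: 94.3
-8 x-45..-28: 94.6 mid: 94.0 x28..45: 94.9
0 x-45..-28: 92.1 mid: 95.7 x28..45: 90.5
8 x-45..-28: 90.0 mid: 119.4 x28..45: 90.2
16 x-45..-28: 89.5 mid: 120.8 x28..45: 90.4
24 x-45..-28: 90.2 mid: 120.1 x28..45: 89.2
32 x-45..-28: 89.9 mid: 100.9 x28..45: 90.0
40 x-45..-28: 94.4 mid: 93.6 x28..45: 94.0
48 x-45..-28: 94.4 mid: 95.0 x28..45: 94.6
56 x-45..-28: 94.0 mid: 94.7 x28..45: 93.5
64 x-45..-28: 93.4 mid: 94.8 x28..45: 94.4
72 x-45..-28
[... 695 characters left out ...]
 96.0
-16 x-45..-28: 96.3 mid: None x28..45: 95.5
-8 x-45..-28: 95.5 mid: None x28..45: 95.3
0 x-45..-28: 91.9 mid: None x28..45: 92.0
8 x-45..-28: 91.8 mid: 121.1 x28..45: 91.8
16 x-45..-28: 91.8 mid: 121.3 x28..45: 91.7
24 x-45..-28: 92.1 mid: 114.3 x28..45: 92.0
32 x-45..-28: 91.8 mid: 102.5 x28..45: 91.6
40 x-45..-28: 95.4 mid: 95.2 x28..45: 95.3
48 x-45..-28: 95.1 mid: 95.9 x28..45: 95.6
56 x-45..-28: 95.3 mid: None x28..45: 95.7
64 x-45..-28: 94.8 mid: None x28..45: 94.1
72 x-45..-28: 91.0 mid: None x28..45: 92.2
80 x-45..-28: 91.8 mid: 121.5 x28..45: 91.7
88 x-45..-28: 91.5 mid: 122.0 x28..45: 92.0
96 x-45..-28: 91.5 mid: 108.5 x28..45: 92.1
104 x-45..-28: 87.3 mid: 87.4 x28..45: 87.1
```

View pics/end.png

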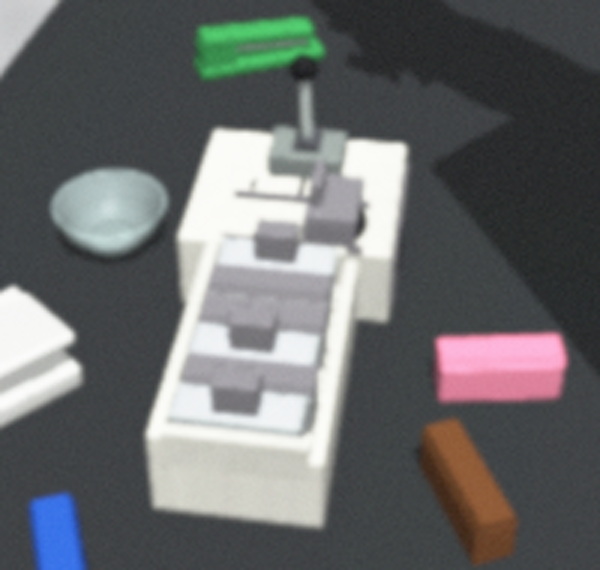

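All level and seated; the lever is upright and the lock is home. Handing in.

```bash
python3 -c "
from workcell import manip
print(manip.finish_job())"
```

```text
the job is handed in; nothing more can be done
None
```

I finished the job and handed it in at about 42 s of robot time; no verdict comes back.

- **Tins:** All three stand grips up in the bay, one in the gap between the second and third pots and one at each end of the row. I nudged the last pot aside with the shut fingers before the third tin went in.
- **Lever, lock and button:** I set the heat lever upright, slid the lock about 51 mm aside, pressed the button until it hit its stop (19 N), and slid the lock back.

**Last checks:**
- Both fixed cameras read every tin's body top at 90–92 mm and every pot at 94–96 mm, level from end to end, so all are seated.
- The lock fin is within 1 mm of where it started.
- The lever is upright to about 0.04 rad.
- The hand touches nothing. The bystanders looked undisturbed in the pictures, but I did not measure them.

**Checks that disagreed or ran close:**
- The wrist and scene cameras differed by about 4 mm along the row. I allowed for this by comparing the held tin with the pots in the same picture.
- While seating the second tin the wrist force briefly reached 97 N (limit 120 N) as it met the bay floor.
- The lock met its end stop at about 31 N.

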